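# Load the bench parts washer and start it

## Robot

A 6-joint arm with a two-finger parallel gripper is mounted at the origin on the work surface; the furniture and walls round the work are solid. World frame = base frame: x ahead of the robot, y to its left, z up, the work surface at z = 0. Lengths are in m, angles in rad, forces in N, time in s.
With the tool pointing down it reaches from about 0.25 to 0.85 m from the base axis. Payload 12.5 kg.
Tool frame: the origin (TCP) lies at the centre of the arm's flange, where the gripper is bolted on; the fingertips stand 186 mm ahead of it and the grasp point (between the pads) lies 167 mm ahead of it; z points along the fingers, y is the line along which they close (so a half turn about z gives the same grasp; the last joint's range is limited). The gripper opens to 93 mm and grips with 3 to 60 N. Pads are 15 mm wide; open, the fingers measure 128 mm over their backs; the gripper's body (75 mm by 188 mm) begins 65 mm behind the grasp point.
Start: joints at [1.15, 0.351, 1.652, -0, 1.139, -0.085], TCP at [0.181, 0.519, 0.405] pointing down, gripper open.
Joint ranges: [-2.75, 2.75], [-0.79, 2.1], [0.01, 2.65], [-1.57, 4.71], [0.07, 3.14], [-2.87, 2.87]. Speed limits (rad/s): [2.22, 2.22, 2.79, 3.14, 3.14, 3.14].

## Interface

Orientations are given as a unit quaternion [x, y, z, w].
In Python, from rig import state, capture, get_calibration, arm gives the robot as it stands.
- The arm moves only by the tool drive_tool, never from a script. Its argument "commands" is a list of rows, each a list of 3 entries, a list of its own where there are three numbers: the finger opening in mm, from 0 to 93, then the shift along the tool's x, y, z in mm, then the turn about the tool's z in degrees. A call has 1 to 5 rows; each row is the pose to reach, as a shift and turn from the pose commanded when the call began, along the tool's axes at that moment; what a row does not reach only later rows make up. A row lasts 1/12 s, in which the tool goes at most 41.7 mm and 7.16 degrees, less where a joint would pass 70% of its speed; a pose out of reach is approached as far as the arm can. A call with a gripper value outside its range is refused whole. The fingers move at their own pace and stop on an object; "newtons" is the grip in N (left out, the last holds). Time passes only in rows, so rows that repeat a pose let the fingers close. It gives the time, the measured TCP pose, the force, the opening and the grip force at its end, in the units of the state.
- state(): the state, without advancing time (a new reading comes with each control period).
- capture(name): name is "scene" or "top" or "wrist"; returns (picture, depth): 420x560x3 uint8, blue, green, red; 420x560 float32, m along the optical axis (not along the pixel's ray), 0 where there is no reading.
- get_calibration(name): a dict with "vertical_fov" (degrees; the focal length in pixels is half the picture's height over the tangent of half this angle, whatever the lens; pixels are square), "cx", "cy" (the principal point, pixels), "k1" (the pictures are not rectified: a ray, as slopes to the right and down, at radius r is drawn at 1 + k1 r^2 times it, then the intrinsics apply), "world_to_cam" (4x4, takes a point from world to camera coordinates). Camera axes: x right, y up, looking along -z (the intrinsics and any distortion apply to the point x, -y, -z); pixel columns grow to the right and rows downward; lengths in m; the calibration is good to about 2 mm. A picture is of the moment at which its call begins: read the wrist's pose just before it. get_calibration takes no time and is no camera call; for the wrist camera it gives the pose at the moment of the call.
- arm.finish_job(): hands the job in; it is judged then, once.
The state is a dict: "clock": time; "joint_pos": joint angles; "qvel": joint speeds; "effort": joint torques, N m; "tool_pos": TCP position; "orientation": TCP orientation; "ft_force": force on the tool from outside, world axes, zero at the start; "torque": the same for the moment, N m; "finger_gap": finger opening in m; "grasp_force": force on a finger pad.
Only numpy, scipy, OpenCV 4.12 (cv2) and the standard library are available. Lean on these libraries where they do the work, as an engineer would, in place of code of your own. Each camera call takes 0.05 s, during which the arm holds its last target. There are 200 camera calls.

## Task

Wash the pipe ferrules: set every ferrule that stands on the table on the parts washer's infeed shelf and push it in through the hanging splash flap, so that all of them lie inside and the flap has fallen shut. Then take the switch key out of its holder, push it fully down into the key switch on the console, turn it clockwise (seen from above) to its stop and leave it in; last, lift the locking collar of the start lever, swing the lever over to its far side and let the collar drop home. The silicone gaskets are washed by hand: leave them on the table.

Things in the scene. Friction and masses are not known exactly. Their poses are not given: they have to be found in the camera images.
- washer: low stainless bench parts washer, 300 (x) by 220 mm on plan, 132 mm high, closed by a clear top; origin under the centre of the cabinet at table height, x points from the front (flap) to the back, y to its left, z up. Inside, a polished chute and a crowned floor fall away from the sill to the back and both sides, so that a part pushed with its middle 15 mm past the front face slides in by itself. The only way in is the flap opening in the middle of the front
- flap_sill (a point): middle of the lower edge of the flap opening, on the cabinet's front face, at the height of the infeed shelf (65 mm); same axes as the washer. The opening is 68 mm wide and 56 mm high; the cabinet's top is 67 mm above the sill
- shelf_front (a point): middle of the front edge of the infeed shelf, on its top (65 mm above the table). The level shelf, 90 mm wide on a closed pedestal, runs 128 mm from here straight to the sill; guide rails 8 mm high stand on it with 66 mm between them, splayed at the front end
- flap (a joint): stainless splash flap 64 x 52 mm, hung by its upper edge just behind the opening; 0 is hanging shut, it swings only inward (to about 1.5 rad), pushed by the part, and falls shut by its weight (30 g)
- ferrule_1_center (a point): pipe ferrule, plain metal, a short tube with a wider flange below: 50 mm across the flange, 30 mm high, 0.12 kg; this point is its centre, 15 mm above its underside; z is the axis. It may be missing
- ferrule_2_center (a point): a ferrule like ferrule_1; may be missing
- ferrule_3_center (a point): a ferrule like ferrule_1; may be missing
- ferrule_4_center (a point): a ferrule like ferrule_1; may be missing
- gasket_1_center (a point): flat white silicone ring 50 mm across, 8 mm thick, lying on the table (its centre); not to be washed
- gasket_2_center (a point): a gasket like gasket_1
- key_bow (a point): centre of the switch key's black grip plate: 28 mm wide (x), 8 mm thick (y), 40 mm tall (z up while it stands); below it a collar 20 mm across and 4 mm thick, then a flat blade 12 x 5 mm, 20 mm long, tip 44 mm below this point. 40 g. It stands upright, blade down, in the slot of a black holder block 50 x 44 x 26 mm, its collar resting on the block, with 1.2 mm of play on each side
- key_tip (a point): lower end of the key's blade, on its axis
- key_mouth (a point): centre of the slot of the key switch at the top of its barrel (74 mm above the table, barrel 32 mm across and 24 mm high, on the left of the console); the axis is vertical, x is the console's x (front to back). With the switch at 0 the slot, 14.4 x 7.4 mm and 24 mm deep, is long along x. Fully in, the key's collar rests on the barrel
- key_switch (a joint): turn of the barrel clockwise from above, 0 (off) to its stop at 1.05 rad; stiff enough to stay where it is left (0.05 N m). The key turns up to 0.25 rad in the slot before the barrel follows
- lever_pivot (a point): pivot of the start lever, 42 mm above the table and 45 mm to the right (-y) of the console's centre (the console is a grey box 140 mm deep, 180 mm wide, 50 mm high); axes of the console. The lever swings about the y axis here; its top end, a 17 mm black ball, is 84 mm from the pivot
- start_lever (a joint): start lever: 0 leans 0.45 rad toward -x (front, off), 0.9 leans 0.45 rad toward +x (far side, run). A steel rib between the two places blocks it unless the collar is lifted
- collar_grip (a point): centre of the locking collar on the lever: round, knurled, 22 mm across, 24 mm long, 40 mm from the pivot along the lever when it is down; z points up along the lever
- lock_collar (a joint): lift of the collar along the lever: 0 is down (locked), up to 11 mm against a spring of 3 to 4.5 N; from 8 mm up the lever is free to swing; let go, the collar springs down at either end
- ferrule_5_center (a point): a ferrule like ferrule_1; may be missing

How it is judged:
By the outcome, as a careful person would: the job done as asked, in the order asked, and still so for the second after the job is handed in, with the robot touching nothing.
Of ferrule_1, ferrule_2, ferrule_3, ferrule_4, ferrule_5 only 3 to 4 are there at a start; the rules pass over those that are not, and their reading is None.
At some moment in a run one of ferrule_1, ferrule_2, ferrule_3, ferrule_4, ferrule_5, gasket_1, gasket_2 may be knocked a few centimetres aside while the robot is not near it.
It also fails if it takes over 210 s, if anything falls off the work surface, if the arm or the gripper's body presses on something with over 40 N, if the wrist force passes 120 N, or if a joint passes its speed limit or range.

## Working session

There is one attempt and no reset: what is moved stays moved. The work goes in short steps, Python scripts to look and compute and a tool call to move; the robot and the scene stay as the last step left them, time stands still between calls to the robot, and variables do not carry over. Pictures are saved under pics/ and viewed, at most 14 in all, crops included, and the job is handed in when it is done.

Besides the shell and the picture viewer there is one more tool, called after "Emit:" as a command line: name --argument value ..., lists and objects as JSON in quotes. drive_tool: Moves the arm, as the interface text tells. Its arguments: {"type":"object","properties":{"commands":{"type":"array"},"newtons":{"type":"number"}},"required":["commands"]}

```bash
ls; mkdir -p pics; cat > h.py <<'E'
import numpy as np, cv2
from rig import state, capture, get_calibration, arm
def shot(n,fn=None):
    c=get_calibration(n); p,d=capture(n)
    if fn: cv2.imwrite('pics/'+fn,p)
    return p,d,c
def rays(c,uv):
    uv=np.atleast_2d(np.array(uv,float)); f=210/np.tan(np.radians(c['vertical_fov'])/2)
    q=(uv-[c['cx'],c['cy']])/f; s=q.copy()
    for _ in range(20): s=q/(1+c['k1']*(s**2).sum(1,keepdims=True))
    M=np.array(c['world_to_cam']); R=M[:3,:3]; o=-R.T@M[:3,3]
    return o,np.c_[s[:,0],-s[:,1],-np.ones(len(s))]@R
def onz(c,uv,z):
    o,d=rays(c,uv); return o+d*((z-o[2])/d[:,2])[:,None]
def pts(c,D):
    v,u=np.mgrid[0:420,0:560]; o,d=rays(c,np.c_[u.ravel(),v.ravel()])
    P=o+d*D.reshape(-1,1); P[D.ravel()==0]=np.nan
    return P.reshape(420,560,3)
def proj(c,P):
    P=np.atleast_2d(P);M=np.array(c['world_to_cam']);f=210/np.tan(np.radians(c['vertical_fov'])/2)
    q=P@M[:3,:3].T+M[:3,3];s=np.c_[q[:,0]/-q[:,2],-q[:,1]/-q[:,2]]
    return s*(1+c['k1']*(s**2).sum(1,keepdims=True))*f+[c['cx'],c['cy']]
E
python3 - <<'E'
from h import *
s=state(); print(s)
a=shot('top','top0.png'); b=shot('scene','scene0.png'); w=shot('wrist','wrist0.png')
for x in (a,b,w): print(x[2])
E
```

```text
pics
{'clock': 0.0, 'joint_pos': array([ 1.15036029e+00,  3.51212253e-01,  1.65238562e+00,  2.00993854e-05,
        1.13912140e+00, -8.46046609e-02]), 'qvel': array([-0.00040749, -0.00148142, -0.0001084 ,  0.00079171, -0.00117507,
       -0.00151362]), 'effort': array([ 1.69047230e-04, -4.97334981e+01, -2.85251784e+01,  6.98616123e-02,
        2.57803348e-02, -9.46256500e-05]), 'tool_pos': array([0.18118144, 0.51917131, 0.40422907]), 'orientation': array([ 1.67131840e-01,  9.85934395e-01, -5.43164395e-04, -1.49576112e-04]), 'ft_force': array([-0.27900466, -0.53743373,  0.07686615]), 'torque': array([-0.0325574 ,  0.03588848,  0.03142184]), 'grasp_force': 0.0, 'finger_gap': 0.09320606354058365}
{'vertical_fov': 55.37758885320045, 'cx': 276.2776272924825, 'cy': 209.88708932263816, 'k1': -0.022351373278698586, 'world_to_cam': array([[-0.0134208 , -0.9998288 , -0.01273813, -0.05537192],
       [ 0.99916721, -0.01390066,  0.03836221, -0.57229717],
       [-0.03853271, -0.01221267,  0.99918271, -1.01851415],
       [ 0.        ,  0.        ,  0.        ,  1.        ]])}
{'vertical_fov': 48.279416991612464, 'cx': 284.7625364355072, 'cy': 208.31471062671042, 'k1': -0.049643315675227624, 'world_to_cam': array([[ 6.92876376e-01, -7.21056013e-01, -7.44616244e-04,
        -4.52583529e-01],
       [ 4.77785803e-01,  4.58339507e-01,  7.49430199e-01,
        -3.24139517e-01],
       [-5.40039864e-01, -5.19618247e-01,  6.62082942e-01,
        -8.97597566e-01],
       [ 0.00000000e+00,  0.00000000e+00,  0.00000000e+00,
         1.00000000e+00]])}
{'vertical_fov': 69.96907101898351, 'cx': 278.35027846735983, 'cy': 210.2847456112811, 'k1': -0.004000998149786684, 'world_to_cam': array([[ 0.32913281,  0.94428232, -0.00157962, -0.54916394],
       [-0.91014882,  0.31678886, -0.26697179,  0.03245374],
       [-0.25159634,  0.08930686,  0.96370305, -0.39089825],
       [ 0.        ,  0.        ,  0.        ,  1.        ]])}
```

View pics/top0.png

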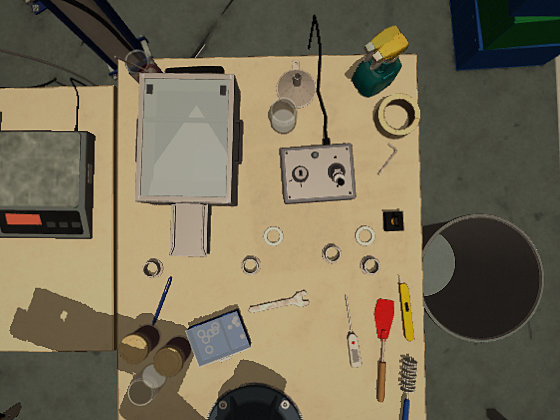

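View pics/scene0.png

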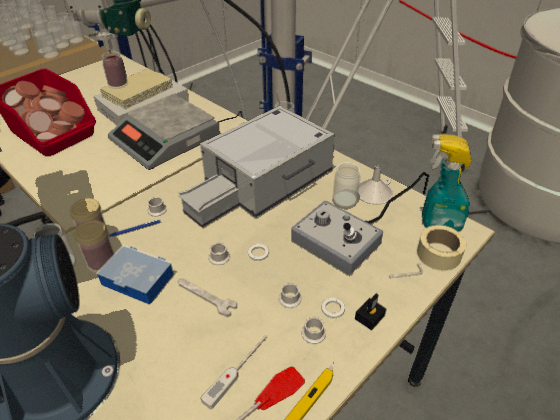

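```bash
cat > m1.py <<'E'
from h import *
a=shot('top');b=shot('scene')
Pa=pts(a[2],a[1]);Pb=pts(b[2],b[1])
def blob(P,c,r,z0,z1):
    m=(np.hypot(P[...,0]-c[0],P[...,1]-c[1])<r)&(P[...,2]>z0)&(P[...,2]<z1); return P[m]
for n,uv in dict(f1=(153,268),f2=(251,265),f3=(331,253),f4=(370,265),g1=(273,236),g2=(365,235)).items():
    c=onz(a[2],uv,0.015)[0]
    for P in (Pa,Pb):
        q=blob(P,c,.04,.005 if n[0]=='g' else .02,.05)
        if len(q)<5: print(n,len(q));continue
        (x,y),r=cv2.minEnclosingCircle(q[:,:2].astype(np.float32)); print(n,c.round(3),len(q),'circ',round(x,4),round(y,4),round(r,4),'z',np.percentile(q[:,2],[50,95]).round(4))
def rect(name,P,lo,hi,z0,z1):
    m=(P[...,0]>lo[0])&(P[...,0]<hi[0])&(P[...,1]>lo[1])&(P[...,1]<hi[1])&(P[...,2]>z0)&(P[...,2]<z1);q=P[m]
    if len(q)<5: print(name,len(q));return
    print(name,len(q),cv2.minAreaRect(q[:,:2].astype(np.float32)),np.median(q[:,2]).round(4))
def box(u0,v0,u1,v1,z):
    p=onz(a[2],[(u0,v0),(u1,v0),(u0,v1),(u1,v1)],z); return p.min(0)[:2],p.max(0)[:2]
rect('washer',Pa,*box(125,60,245,215,.13),.12,.145)
rect('shelf',Pa,*box(165,208,215,262,.065),.055,.07)
rect('rails',Pa,*box(165,208,215,262,.065),.069,.08)
for nm,P in (('a',Pa),('b',Pb)):
    rect('console'+nm,P,*box(272,138,362,208,.05),.043,.056)
    rect('barrel'+nm,P,*box(288,160,314,186,.074),.068,.08)
    rect('ball'+nm,P,*box(322,155,362,195,.1),.105,.13)
    rect('leverhi'+nm,P,*box(322,155,362,195,.1),.06,.13)
    rect('holder'+nm,P,*box(378,205,408,236,.026),.02,.03)
    rect('bow'+nm,P,*box(375,200,410,240,.05),.045,.08)
E
python3 m1.py; python3 - <<'E'
import cv2
a=cv2.imread('pics/top0.png');b=cv2.imread('pics/scene0.png')
x=cv2.resize(a[135:240,270:410],None,fx=4,fy=4,interpolation=2);y=cv2.resize(b[195:335,280:390],(0,0),fx=3,fy=3,interpolation=2)
import numpy as np
w=np.zeros((420,800,3),np.uint8);x=cv2.resize(x,(460,345));w[:345,:460]=x;w[:420,465:795]=y;cv2.imwrite('pics/c1.png',w)
E
```

```text
f1 [0.427 0.255 0.015] 89 circ 0.4268 0.2589 0.0205 z [0.0293 0.0337]
f1 [0.427 0.255 0.015] 115 circ 0.4224 0.2557 0.022 z [0.0269 0.0316]
f2 [0.432 0.003 0.015] 65 circ 0.431 0.0049 0.0197 z [0.0296 0.0325]
f2 [0.432 0.003 0.015] 127 circ 0.4249 0.0044 0.0217 z [0.0273 0.0317]
f3 [ 0.459 -0.201  0.015] 78 circ 0.4592 -0.2037 0.0197 z [0.0292 0.0333]
f3 [ 0.459 -0.201  0.015] 144 circ 0.4541 -0.2044 0.0205 z [0.0274 0.0319]
f4 [ 0.428 -0.3    0.015] 80 circ 0.4271 -0.3012 0.0198 z [0.0292 0.0318]
f4 [ 0.428 -0.3    0.015] 173 circ 0.4238 -0.3022 0.0208 z [0.0283 0.0325]
g1 [ 0.505 -0.054  0.015] 169 circ 0.5058 -0.0538 0.0251 z [0.0087 0.0113]
g1 [ 0.505 -0.054  0.015] 164 circ 0.5012 -0.0549 0.0265 z [0.008  0.0107]
g2 [ 0.504 -0.289  0.015] 161 circ 0.5124 -0.2845 0.0354 z [0.0087 0.0114]
g2 [ 0.504 -0.289  0.015] 220 circ 0.5045 -0.2968 0.0326 z [0.0081 0.0106]
washer 12422 ((0.7524756193161011, 0.1609640121459961), (0.2564971446990967, 0.32954031229019165), 88.04918670654297) 0.1299
shelf 1591 ((0.5195661187171936, 0.15154725313186646), (0.09122148156166077, 0.116815946996212), 
[... 972 characters left out ...]
4353492856025696, 0.1806674599647522), 3.7060186862945557) 0.0503
barrelb 104 ((0.6542801260948181, -0.12453380227088928), (0.03055482730269432, 0.029282083734869957), 39.94581985473633) 0.0738
ballb 44 ((0.6268413066864014, -0.21725626289844513), (0.014349554665386677, 0.01552277710288763), 45.448612213134766) 0.1143
leverhib 160 ((0.6414654850959778, -0.2192438840866089), (0.023311233147978783, 0.04318810626864433), 66.47486877441406) 0.0871
holderb 350 ((0.5373760461807251, -0.36225801706314087), (0.05260450020432472, 0.045321427285671234), 1.5005215406417847) 0.0267
bowb 96 ((0.5366206765174866, -0.36316049098968506), (0.0288450438529253, 0.008238859474658966), 1.7624032497406006) 0.0648
```

View pics/c1.png

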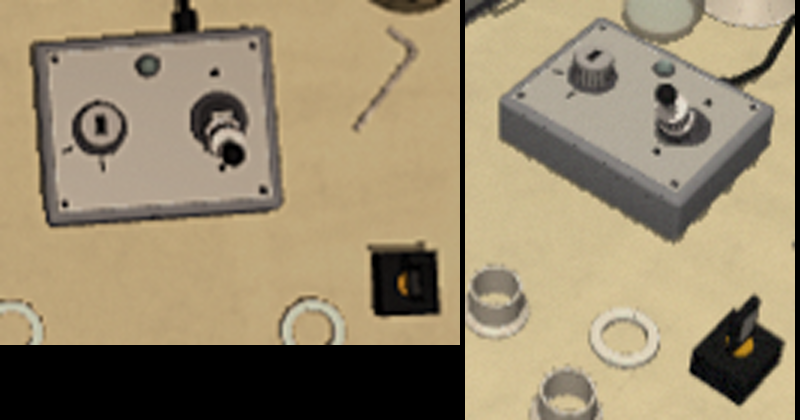

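The pictures show four ferrules at top px (153,268), (251,265), (331,253) and (370,265). The gaskets are at (273,236) and (365,235), the washer shelf front is near (188,255), and the console centre is at (318,173). Its key barrel is at left and the lever leans front. The key holder is at (393,220).

Emit:
drive_tool --commands '[[93,[-158,-83,0],-19.24],[93,[-158,-83,0],-19.24],[93,[-158,-83,0],-19.24],[93,[-158,-83,0],-19.24],[93,[-158,-83,0],-19.24]]' --newtons 20

```text
clock: 0.67
tool_pos: [0.305, 0.3862, 0.4047]
orientation: [0.0, 1.0, -0.0, 0.0]
ft_force: [0.2, 0.2, -0.5]
finger_gap: 0.0929
grasp_force: 0.0
```

Emit:
drive_tool --commands '[[75,[-122,-131,0],0],[75,[-122,-131,0],0],[75,[-122,-131,0],0],[75,[-122,-131,0],0],[75,[-122,-131,0],0]]'

```text
clock: 1.08
tool_pos: [0.4276, 0.2546, 0.4048]
orientation: [0.001, 1.0, -0.0, 0.0]
ft_force: [-0.3, 0.3, -0.1]
finger_gap: 0.0751
grasp_force: 0.0
```

```bash
cat > m2.py <<'E'
from h import *
import sys
fn=sys.argv[1] if len(sys.argv)>1 else None
s=state();q=s['orientation'];print('t',s['clock'],'tcp',s['tool_pos'].round(4),'psi',np.degrees(2*np.arctan2(q[1],q[0])).round(2),'q',q.round(4),'gap',s['finger_gap'].round(4),'j6',s['joint_pos'][5].round(3))
w=shot('wrist',fn);P=pts(w[2],w[1])
m=(P[...,2]>.02)&(P[...,2]<.04)
n,L,st,ce=cv2.connectedComponentsWithStats(m.astype(np.uint8))
for i in range(1,n):
    if st[i,4]<40: continue
    p=P[L==i];(x,y),r=cv2.minEnclosingCircle(p[:,:2].astype(np.float32))
    if .01<r<.035: print('low',ce[i].round(0),st[i,4],round(x,4),round(y,4),round(r,4),np.percentile(p[:,2],[5,50,95]).round(4))
E
python3 m2.py w1.png
```

```text
Traceback (most recent call last):
  File "m2.py", line 4, in <module>
    s=state();q=s['orientation'];print('t',s['clock'],'tcp',s['tool_pos'].round(4),'psi',np.degrees(2*np.arctan2(q[1],q[0])).round(2),'q',q.round(4),'gap',s['finger_gap'].round(4),'j6',s['joint_pos'][5].round(3))
                                                                                                                                                           ^^^^^^^^^^^^^^^^^^^^^
AttributeError: 'float' object has no attribute 'round'
```

```bash
sed -i "s/s\['finger_gap'\].round(4)/round(s['finger_gap'],4)/" m2.py; python3 m2.py w1.png
```

```text
t 1.0833 tcp [0.4276 0.2546 0.4048] psi 179.84 q [ 1.4e-03  1.0e+00 -3.0e-04  5.0e-04] gap 0.0751 j6 -1.124
low [227.  21.] 371 0.2341 0.1929 0.0308 [0.0211 0.0303 0.0389]
low [288.  54.] 213 0.2644 0.2667 0.0309 [0.0211 0.0303 0.0389]
low [281. 188.] 311 0.4251 0.257 0.0196 [0.0219 0.03   0.0315]
low [ 73. 191.] 558 0.4295 0.0036 0.0205 [0.0208 0.0285 0.0313]
```

View pics/w1.png

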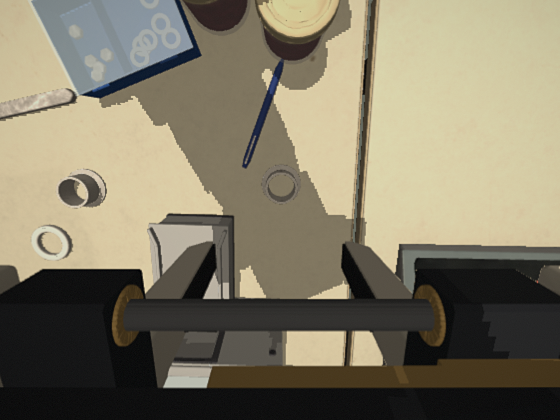

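The wrist picture shows ferrule 1 at (281,188), ferrule 2 at (80,190) and the shelf at (195,260). Image up points towards the robot.

Emit:
drive_tool --commands '[[75,[3,2,40],0],[75,[3,2,80],0],[75,[3,2,120],0],[75,[3,2,150],0],[75,[3,2,165],0]]'

```text
clock: 1.55
tool_pos: [0.4205, 0.2601, 0.2363]
orientation: [-0.0, 1.0, -0.001, -0.002]
ft_force: [0.2, 0.0, -0.1]
finger_gap: 0.075
grasp_force: 0.0
```

Emit:
drive_tool --commands '[[75,[0,0,15],0],[75,[0,0,30],0],[75,[0,0,42],0],[75,[0,0,42],0],[30,[0,0,42],0]]'

```text
clock: 1.97
tool_pos: [0.4216, 0.2604, 0.1976]
orientation: [-0.0, 1.0, -0.0, -0.001]
ft_force: [0.3, -0.1, -0.3]
finger_gap: 0.0716
grasp_force: 0.0
```

Emit:
drive_tool --commands '[[30,[0,0,0],0],[30,[0,0,0],0],[30,[0,0,0],0],[30,[0,0,0],0],[30,[0,0,0],0]]'

```text
clock: 2.38
tool_pos: [0.4221, 0.2599, 0.1982]
orientation: [-0.0, 1.0, 0.0, 0.0]
ft_force: [0.3, -0.7, 4.2]
finger_gap: 0.0439
grasp_force: 20.0
```

```bash
python3 - <<'E'
from h import *
print({k:np.round(v,4) for k,v in state().items() if k in('tool_pos','finger_gap','grasp_force','ft_force')})
for n in('top','scene'):
    a=shot(n);P=pts(a[2],a[1])
    X,Y,Z=P[...,0],P[...,1],P[...,2]
    # shelf: per x-bin y extents of points at z .06-.075 in region
    m=(X>.42)&(X<.62)&(Y>.08)&(Y<.22)&(Z>.058)&(Z<.085)
    q=P[m];print(n,len(q),'xmin',np.percentile(q[:,0],[.5,2]).round(4))
    for x0 in np.arange(.45,.62,.02):
        b=q[abs(q[:,0]-x0)<.01]; r=b[b[:,2]>.070]
        if len(b)>10: print(round(x0,2),'y',b[:,1].min().round(4),b[:,1].max().round(4),'mid',((b[:,1].min()+b[:,1].max())/2).round(4),'rails',(np.round([r[:,1].min(),r[:,1].max()],4) if len(r)>3 else ''),np.median(b[:,2]).round(4))
    t=P[(Z>.120)&(Z<.140)&(X>.5)&(X<.95)&(Y>0)&(Y<.35)]
    for y0 in (.08,.12,.16,.2,.24):
        b=t[abs(t[:,1]-y0)<.01]
        if len(b)>10: print('front x at y',y0,np.percentile(b[:,0],[0,1]).round(4),b[:,0].max().round(4))
    for x0 in (.65,.7,.75,.8): 
        b=t[abs(t[:,0]-x0)<.02]
        if len(b)>10: print('x',x0,'y',b[:,1].min().round(4),b[:,1].max().round(4))
E
```

```text
{'tool_pos': array([0.4221, 0.2599, 0.1982]), 'ft_force': array([ 0.3128, -0.7229,  4.156 ]), 'grasp_force': np.float64(20.0099), 'finger_gap': np.float64(0.0439)}
top 1943 xmin [0.4622 0.4644]
0.47 y 0.1081 0.1973 mid 0.1527 rails [0.1095 0.1952] 0.0654
0.49 y 0.1076 0.1973 mid 0.1525 rails [0.1144 0.1897] 0.0655
0.51 y 0.1079 0.1975 mid 0.1527 rails [0.1142 0.1876] 0.0657
0.53 y 0.1053 0.1942 mid 0.1497 rails [0.1137 0.1873] 0.0657
0.55 y 0.1047 0.1942 mid 0.1494 rails [0.1133 0.1876] 0.0654
0.57 y 0.1051 0.1943 mid 0.1497 rails [0.1131 0.1869] 0.0655
0.59 y 0.0967 0.1947 mid 0.1457 rails [0.0967 0.1851] 0.0654
front x at y 0.08 [0.5867 0.5887] 0.884
front x at y 0.12 [0.5873 0.5897] 0.8875
front x at y 0.16 [0.5879 0.5902] 0.8883
front x at y 0.2 [0.5887 0.593 ] 0.889
front x at y 0.24 [0.5917 0.594 ] 0.8896
x 0.65 y 0.036 0.2592
x 0.7 y 0.0345 0.2562
x 0.75 y 0.0325 0.2546
x 0.8 y 0.0306 0.2522
scene 1399 xmin [0.4567 0.4589]
0.45 y 0.1068 0.1907 mid 0.1488 rails  0.0651
0.47 y 0.1043 0.195 mid 0.1497 rails [0.1094 0.193 ] 0.0656
0.49 y 0.1047 0.1896 mid 0.1471 rails [0.1132 0.1896] 0.0657
0.51 y 0.1027 0.1889 mid 0.1458 rails [0.1127 0.1881] 0.0654
0.53 y 0.1028 0.189 mid 0.1459 rails [0.1115 0.189 ] 0.0657
0.55 y 0.1029 0.1872 mid 0.145 rails [0.1104 0.186 ] 0.066
0.57 y 0.1021 0.187 mid 0.1446 rails [0.1116 0.187 ] 0.0656
0.59 y 0.0801 0.2196 mid 0.1499 rails [0.0801 0.2192] 0.0703
front x at y 0.08 [0.5818 0.5826] 0.8822
front x at y 0.12 [0.5804 0.5827] 0.8831
front x at y 0.16 [0.5829 0.5845] 0.8864
front x at y 0.2 [0.5851 0.5865] 0.8846
front x at y 0.24 [0.5861 0.5878] 0.8865
x 0.65 y 0.0333 0.2575
x 0.7 y 0.0313 0.2564
x 0.75 y 0.0288 0.2536
x 0.8 y 0.0285 0.2519
```

Emit:
drive_tool --commands '[[30,[0,0,-35],0],[30,[0,0,-70],0],[30,[0,0,-110],0],[30,[-35,-35,-110],0],[30,[-60,-65,-110],0]]' --newtons 25

```text
clock: 2.9
tool_pos: [0.4791, 0.1992, 0.3104]
orientation: [-0.002, 1.0, 0.001, 0.002]
ft_force: [1.1, 0.3, -2.1]
finger_gap: 0.0439
grasp_force: 24.3
```

Emit:
drive_tool --commands '[[30,[-20,-25,0],0],[30,[-45,-46,0],0],[30,[-45,-46,20],0],[30,[-45,-46,32],0],[30,[-45,-46,38],0]]'

```text
clock: 3.32
tool_pos: [0.5228, 0.1526, 0.2677]
orientation: [0.0, 1.0, -0.0, -0.002]
ft_force: [0.2, 0.6, -1.7]
finger_gap: 0.0437
grasp_force: 24.3
```

```bash
python3 m2.py; python3 - <<'E'
from h import *
a=shot('top')[0];b=shot('scene')[0]
x=cv2.resize(a[130:290,110:260],None,fx=2.5,fy=2.5);y=cv2.resize(b[100:260,140:340],None,fx=2,fy=2)
w=np.zeros((400,780,3),np.uint8);w[:400,:375]=x;w[:320,378:778]=y;cv2.imwrite('pics/c2.png',w)
print(state()['ft_force'])
E
```

```text
t 3.3167 tcp [0.5228 0.1526 0.2677] psi 179.97 q [ 3.0e-04  1.0e+00 -3.0e-04 -1.7e-03] gap 0.0437 j6 -1.372
low [65. 98.] 1746 0.4292 0.004 0.0203 [0.021  0.0287 0.0312]
[ 0.54606398 -0.2387485  -0.59720843]
```

View pics/c2.png

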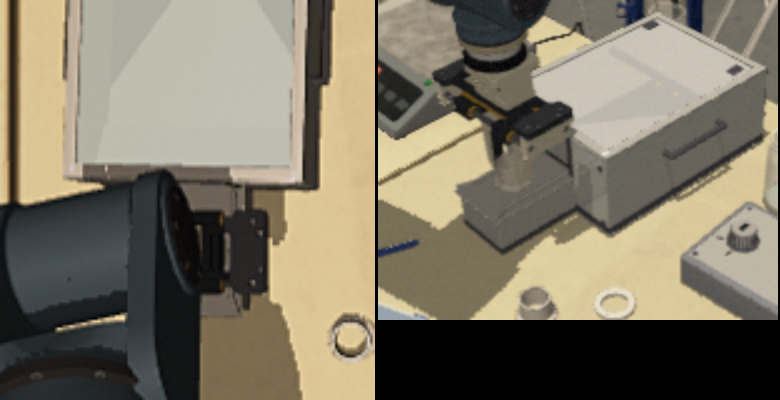

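The ferrule is gripped and hangs about 5 mm above the shelf between the rails, clear of the cabinet.

Emit:
drive_tool --commands '[[30,[0,-3,3],0],[30,[0,-3,5],0],[30,[0,-3,5],0],[70,[0,-3,5],0],[70,[0,-3,5],0]]'

```text
clock: 3.88
tool_pos: [0.5237, 0.1499, 0.2651]
orientation: [-0.0, 1.0, 0.0, 0.0]
ft_force: [-0.1, -0.0, 0.1]
finger_gap: 0.0527
grasp_force: 0.0
```

Emit:
drive_tool --commands '[[70,[0,0,0],0],[70,[0,0,0],0],[70,[20,0,0],0],[70,[45,0,0],0],[0,[50,0,0],0]]'

```text
clock: 4.3
tool_pos: [0.4711, 0.1497, 0.2644]
orientation: [-0.0, 1.0, -0.0, -0.001]
ft_force: [0.2, -0.2, 0.6]
finger_gap: 0.0668
grasp_force: 0.0
```

Emit:
drive_tool --commands '[[0,[0,0,0],0],[0,[0,0,0],0],[0,[0,0,0],0],[0,[0,0,0],0],[0,[0,0,0],0]]'

```text
clock: 4.72
tool_pos: [0.4742, 0.1498, 0.2647]
orientation: [0.0, 1.0, 0.0, 0.0]
ft_force: [1.0, 0.7, 1.1]
finger_gap: 0.0345
grasp_force: 0.0
```

```bash
cat > m3.py <<'E'
from h import *
import sys
s=state();print('t',round(s['clock'],2),s['tool_pos'].round(4),round(s['finger_gap'],4),s['ft_force'].round(1))
for n in ('wrist','scene','top'):
    a=shot(n);P=pts(a[2],a[1]);X,Y,Z=P[...,0],P[...,1],P[...,2]
    q=P[(X>.46)&(X<.6)&(Y>.11)&(Y<.19)&(Z>.082)&(Z<.1)]
    if len(q)>10:print(n,len(q),'x',np.percentile(q[:,0],[2,98]).round(4),'y',np.percentile(q[:,1],[2,98]).round(4))
w=shot('wrist')[0]
if len(sys.argv)>1: cv2.imwrite('pics/'+sys.argv[1],w)
E
python3 m3.py w2.png
```

```text
t 4.72 [0.4742 0.1498 0.2647] 0.0345 [1.  0.7 1.1]
wrist 2030 x [0.4654 0.5431] y [0.1204 0.1786]
scene 193 x [0.4626 0.5936] y [0.1175 0.1739]
top 68 x [0.4721 0.5887] y [0.1225 0.1853]
```

View pics/w2.png

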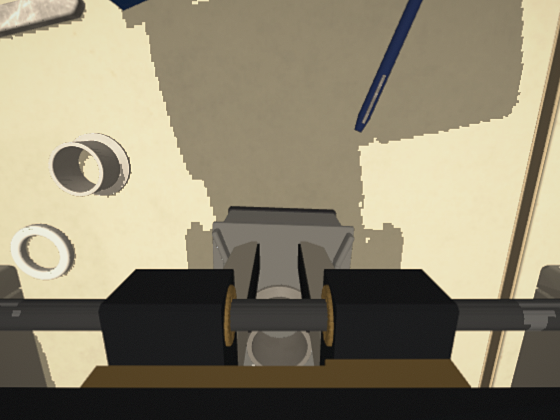

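The ferrule stands upright on the shelf between the rails at about (280,350), and the fingers behind it are still closing.

Emit:
drive_tool --commands '[[0,[0,0,0],0],[0,[0,0,0],0],[0,[0,0,4],0],[0,[0,0,8],0],[0,[0,0,11],0]]'

```text
clock: 5.33
tool_pos: [0.4735, 0.1498, 0.2531]
orientation: [-0.0, 1.0, -0.0, -0.0]
ft_force: [0.6, 0.3, 0.6]
finger_gap: 0.0002
grasp_force: 0.0
```

Emit:
drive_tool --commands '[[0,[-10,0,0],0],[0,[-20,0,0],0],[0,[-32,0,0],0],[0,[-44,0,0],0],[0,[-56,-1,0],0]]'

```text
clock: 5.75
tool_pos: [0.5311, 0.1488, 0.2538]
orientation: [0.0, 1.0, 0.0, 0.0]
ft_force: [-0.7, -0.9, -0.6]
finger_gap: 0.0002
grasp_force: 0.2
```

Emit:
drive_tool --commands '[[0,[-12,0,0],0],[0,[-24,0,0],0],[0,[-36,0,0],0],[0,[-44,-1,0],0],[0,[-44,-1,0],0]]'

```text
clock: 6.17
tool_pos: [0.5753, 0.1475, 0.2538]
orientation: [0.0, 1.0, 0.0, 0.001]
ft_force: [1.1, -1.2, -0.6]
finger_gap: 0.0005
grasp_force: 0.0
```

```bash
python3 m3.py; python3 - <<'E'
from h import *
b=shot('scene')[0];cv2.imwrite('pics/s3.png',cv2.resize(b[90:240,150:350],None,fx=3,fy=3))
E
```

```text
t 6.17 [0.5753 0.1475 0.2538] 0.0005 [ 1.1 -1.2 -0.6]
wrist 844 x [0.5666 0.5688] y [0.1328 0.1618]
scene 72 x [0.5618 0.5835] y [0.1122 0.16  ]
```

View pics/s3.png

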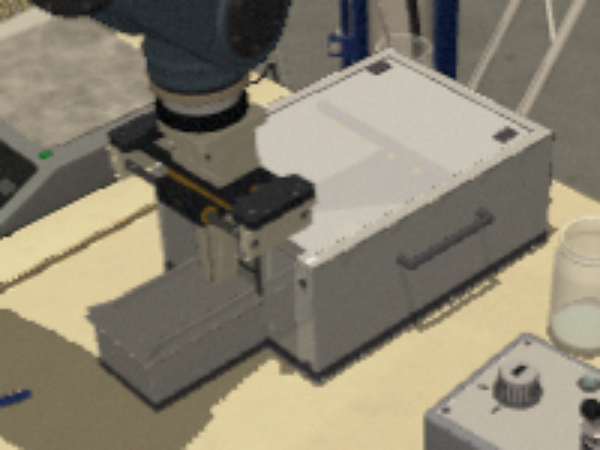

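The arm is fully advanced, with no ferrule left on the shelf and no contact force.

Emit:
drive_tool --commands '[[0,[35,0,0],0],[0,[70,0,-5],0],[0,[90,0,-40],0],[60,[115,-20,-60],0],[60,[140,-45,-60],0]]'

```text
clock: 6.83
tool_pos: [0.4329, 0.1033, 0.3169]
orientation: [-0.001, 1.0, 0.0, 0.003]
ft_force: [0.7, -1.0, 1.0]
finger_gap: 0.0097
grasp_force: 0.0
```

Emit:
drive_tool --commands '[[70,[5,-40,0],0],[70,[8,-80,0],0],[70,[8,-98,0],0],[70,[8,-98,0],0],[70,[8,-98,0],0]]'

```text
clock: 7.25
tool_pos: [0.4254, 0.0043, 0.3139]
orientation: [0.001, 1.0, 0.0, 0.0]
ft_force: [-0.4, 0.6, 0.1]
finger_gap: 0.0422
grasp_force: 0.0
```

```bash
cat > m4.py <<'E'
from h import *
# overview crops: washer in top view; ferrules from top
a=shot('top');P=pts(a[2],a[1])
m=((P[...,2]>.02)&(P[...,2]<.037)&(P[...,0]>.35)&(P[...,0]<.6)).astype(np.uint8)
n,L,st,ce=cv2.connectedComponentsWithStats(m)
for i in range(1,n):
    if st[i,4]>25:
        p=P[L==i];(x,y),r=cv2.minEnclosingCircle(p[:,:2].astype(np.float32));print('top',ce[i].round(),round(x,4),round(y,4),round(r,4))
cv2.imwrite('pics/t4.png',cv2.resize(a[0][60:265,120:250],None,fx=2.9,fy=2.9))
E
python3 m2.py;python3 m4.py
```

```text
t 7.25 tcp [0.4254 0.0043 0.3139] psi 179.88 q [1.1e-03 1.0e+00 0.0e+00 2.0e-04] gap 0.0422 j6 -1.668
low [306.  43.] 240 0.2873 0.0264 0.035 [0.0206 0.0261 0.0319]
low [278. 214.] 602 0.4297 0.0036 0.0198 [0.0215 0.0298 0.0314]
low [ 60. 242.] 991 0.4576 -0.2056 0.021 [0.0207 0.028  0.0313]
low [323. 356.] 443 0.5948 0.0517 0.0189 [0.0206 0.0294 0.0391]
low [505. 359.] 271 0.5908 0.245 0.0127 [0.0212 0.0293 0.0388]
low [ 53. 363.] 320 0.5944 -0.2378 0.0203 [0.0212 0.0304 0.0386]
top [ 50. 231.] 0.5554 0.5306 0.1268
top [208. 228.] 0.526 0.1091 0.0597
top [393. 220.] 0.541 -0.3616 0.0314
top [333. 254.] 0.4591 -0.2035 0.0197
top [372. 266.] 0.4271 -0.3012 0.0199
```

View pics/t4.png

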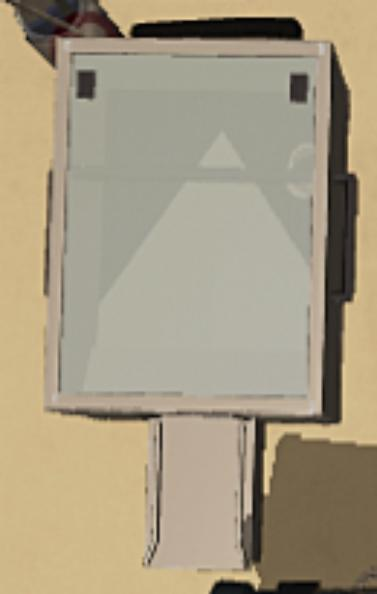

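Ferrule 1 shows through the clear top at (300,170), inside. The flap and shelf are clear.

Emit:
drive_tool --commands '[[70,[-3,0,40],0],[70,[-3,0,75],0],[70,[-3,0,100],0],[70,[-3,0,116],0],[30,[-3,0,116],0]]'

```text
clock: 7.77
tool_pos: [0.4278, 0.0059, 0.1951]
orientation: [-0.001, 1.0, 0.0, -0.003]
ft_force: [-0.2, -0.3, -0.2]
finger_gap: 0.0669
grasp_force: 0.0
```

Emit:
drive_tool --commands '[[30,[0,0,0],0],[30,[0,0,0],0],[30,[0,0,0],0],[30,[0,0,0],0],[30,[0,0,0],0]]'

```text
clock: 8.18
tool_pos: [0.429, 0.0049, 0.1987]
orientation: [0.0, 1.0, -0.0, 0.001]
ft_force: [-0.4, 2.7, 7.7]
finger_gap: 0.0431
grasp_force: 25.3
```

Emit:
drive_tool --commands '[[30,[0,0,-35],0],[30,[0,0,-75],0],[30,[0,0,-110],0],[30,[-25,32,-110],0],[30,[-47,65,-110],0]]'

```text
clock: 8.6
tool_pos: [0.4764, 0.0698, 0.3111]
orientation: [0.002, 1.0, 0.0, 0.003]
ft_force: [-0.1, -0.3, -1.7]
finger_gap: 0.0429
grasp_force: 24.4
```

Emit:
drive_tool --commands '[[30,[-20,35,0],0],[30,[-45,65,0],0],[30,[-50,81,0],0],[30,[-50,81,20],0],[30,[-50,81,38],0]]'

```text
clock: 9.02
tool_pos: [0.5259, 0.1519, 0.2698]
orientation: [-0.001, 1.0, 0.0, 0.001]
ft_force: [-0.6, -0.6, -1.5]
finger_gap: 0.0434
grasp_force: 24.4
```

Emit:
drive_tool --commands '[[30,[0,-2,4],0],[30,[0,-2,6],0],[30,[0,-2,6],0],[70,[0,-2,6],0],[70,[0,-2,6],0]]'

```text
clock: 9.43
tool_pos: [0.5258, 0.1485, 0.2645]
orientation: [0.0, 1.0, 0.0, 0.001]
ft_force: [1.1, 0.5, -0.1]
finger_gap: 0.0522
grasp_force: 0.0
```

Emit:
drive_tool --commands '[[70,[0,0,0],0],[70,[0,0,0],0],[70,[20,0,0],0],[70,[45,0,0],0],[0,[52,0,0],0]]'

```text
clock: 9.85
tool_pos: [0.4713, 0.1486, 0.2635]
orientation: [-0.0, 1.0, -0.0, -0.001]
ft_force: [-0.8, 0.3, 0.1]
finger_gap: 0.0663
grasp_force: 0.0
```

Emit:
drive_tool --commands '[[0,[0,0,0],0],[0,[0,0,0],0],[0,[0,0,0],0],[0,[0,0,0],0],[0,[0,0,0],0]]'

```text
clock: 10.27
tool_pos: [0.4743, 0.1487, 0.2637]
orientation: [0.0, 1.0, 0.0, 0.0]
ft_force: [-0.5, -0.5, -0.2]
finger_gap: 0.0341
grasp_force: 0.0
```

Emit:
drive_tool --commands '[[0,[0,0,0],0],[0,[0,0,0],0],[0,[0,0,0],0],[0,[0,0,5],0],[0,[0,0,10],0]]'

```text
clock: 10.68
tool_pos: [0.4737, 0.1488, 0.2535]
orientation: [-0.0, 1.0, 0.0, 0.0]
ft_force: [-0.4, 0.4, -0.3]
finger_gap: 0.0025
grasp_force: 0.0
```

```bash
python3 m3.py
```

```text
t 10.68 [0.4737 0.1488 0.2535] 0.0025 [-0.4  0.4 -0.3]
wrist 897 x [0.4648 0.5082] y [0.1331 0.1639]
scene 140 x [0.4614 0.5952] y [0.1136 0.1801]
top 62 x [0.5116 0.5885] y [0.1302 0.1873]
```

Same state as the first run, so push and then go on to ferrule 3.

Emit:
drive_tool --commands '[[0,[-10,0,0],0],[0,[-20,0,0],0],[0,[-32,0,0],0],[0,[-44,0,0],0],[0,[-56,-1,0],0]]'

```text
clock: 11.3
tool_pos: [0.5311, 0.1478, 0.2539]
orientation: [0.0, 1.0, 0.0, 0.0]
ft_force: [-0.7, 0.2, 0.2]
finger_gap: 0.0003
grasp_force: 0.5
```

Emit:
drive_tool --commands '[[0,[-12,0,0],0],[0,[-24,0,0],0],[0,[-36,0,0],0],[0,[-45,-1,0],0],[0,[-45,-1,0],0]]'

```text
clock: 11.72
tool_pos: [0.5762, 0.1466, 0.2537]
orientation: [0.0, 1.0, 0.0, 0.0]
ft_force: [0.5, 0.2, -0.8]
finger_gap: 0.0009
grasp_force: 0.0
```

Emit:
drive_tool --commands '[[0,[35,0,0],0],[0,[70,0,-5],0],[0,[90,0,-40],0],[60,[115,-20,-60],0],[60,[135,-45,-60],0]]'

```text
clock: 12.13
tool_pos: [0.4388, 0.1023, 0.3169]
orientation: [-0.001, 1.0, 0.0, 0.003]
ft_force: [2.0, -0.8, 0.5]
finger_gap: 0.0094
grasp_force: 0.0
```

Emit:
drive_tool --commands '[[70,[0,-40,0],0],[70,[0,-80,0],0],[70,[0,-120,0],0],[70,[0,-160,0],0],[70,[0,-200,0],0]]'

```text
clock: 12.55
tool_pos: [0.4392, -0.1001, 0.314]
orientation: [-0.0, 1.0, -0.0, 0.0]
ft_force: [0.5, 0.2, 0.6]
finger_gap: 0.0423
grasp_force: 0.0
```

Emit:
drive_tool --commands '[[70,[-12,-40,0],0],[70,[-12,-80,0],0],[70,[-12,-107,0],0],[70,[-12,-107,0],0],[70,[-12,-107,0],0]]'

```text
clock: 12.97
tool_pos: [0.4514, -0.2062, 0.3136]
orientation: [0.001, 1.0, -0.0, 0.0]
ft_force: [-0.6, 0.6, -0.7]
finger_gap: 0.0697
grasp_force: 0.0
```

```bash
python3 m2.py;python3 m4.py
```

```text
t 12.9667 tcp [ 0.4514 -0.2062  0.3136] psi 179.86 q [ 1.2e-03  1.0e+00 -0.0e+00  1.0e-04] gap 0.0697 j6 -2.091
low [171. 183.] 748 0.426 -0.302 0.02 [0.021  0.0297 0.0313]
low [280. 216.] 602 0.4576 -0.205 0.0198 [0.0214 0.0298 0.0312]
top [ 50. 231.] 0.5566 0.531 0.1288
top [208. 228.] 0.5235 0.1092 0.0572
top [393. 220.] 0.5411 -0.361 0.0318
```

View pics/t4.png

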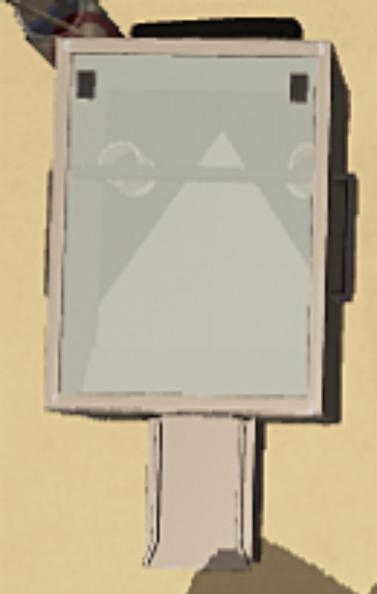

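Ferrules 1 and 2 are seen inside at (300,170) and (125,168), and the shelf is empty.

Emit:
drive_tool --commands '[[70,[-5,1,40],0],[70,[-5,1,75],0],[70,[-5,1,100],0],[70,[-5,1,116],0],[30,[-5,1,116],0]]'

```text
clock: 13.48
tool_pos: [0.456, -0.2025, 0.1951]
orientation: [-0.001, 1.0, 0.001, -0.002]
ft_force: [-2.2, 0.9, 0.7]
finger_gap: 0.0666
grasp_force: 0.0
```

Emit:
drive_tool --commands '[[30,[0,0,0],0],[30,[0,0,0],0],[30,[0,0,0],0],[30,[0,0,0],0],[30,[0,0,0],0]]'

```text
clock: 13.9
tool_pos: [0.457, -0.2042, 0.1989]
orientation: [0.0, 1.0, -0.0, 0.001]
ft_force: [0.8, 2.2, 8.5]
finger_gap: 0.0431
grasp_force: 25.3
```

Emit:
drive_tool --commands '[[30,[0,0,-35],0],[30,[0,0,-75],0],[30,[0,20,-110],0],[30,[0,55,-110],0],[30,[0,90,-110],0]]'

```text
clock: 14.32
tool_pos: [0.4567, -0.1138, 0.3102]
orientation: [0.001, 1.0, -0.001, 0.002]
ft_force: [-0.0, -0.4, -2.1]
finger_gap: 0.0433
grasp_force: 24.4
```

Emit:
drive_tool --commands '[[30,[0,40,0],0],[30,[0,80,0],0],[30,[-10,118,0],0],[30,[-25,154,0],0],[30,[-35,190,0],0]]'

```text
clock: 14.73
tool_pos: [0.492, 0.0778, 0.3085]
orientation: [-0.0, 1.0, 0.0, 0.001]
ft_force: [0.1, -0.3, -0.9]
finger_gap: 0.0431
grasp_force: 24.4
```

Emit:
drive_tool --commands '[[30,[-20,35,0],0],[30,[-34,73,0],0],[30,[-34,76,0],0],[30,[-34,76,20],0],[30,[-34,76,38],0]]'

```text
clock: 15.15
tool_pos: [0.5256, 0.1525, 0.27]
orientation: [-0.001, 1.0, 0.0, 0.001]
ft_force: [-0.7, 0.2, -1.7]
finger_gap: 0.0432
grasp_force: 24.4
```

Emit:
drive_tool --commands '[[30,[0,-3,4],0],[30,[0,-3,6],0],[30,[0,-3,6],0],[70,[0,-3,6],0],[70,[0,-3,6],0]]'

```text
clock: 15.57
tool_pos: [0.5258, 0.1484, 0.2645]
orientation: [0.0, 1.0, 0.0, 0.001]
ft_force: [0.3, 0.3, 0.2]
finger_gap: 0.0521
grasp_force: 0.0
```

Emit:
drive_tool --commands '[[70,[0,0,0],0],[70,[0,0,0],0],[70,[20,0,0],0],[70,[45,0,0],0],[0,[52,0,0],0]]'

```text
clock: 15.98
tool_pos: [0.4713, 0.1486, 0.2634]
orientation: [-0.0, 1.0, -0.0, -0.001]
ft_force: [0.3, -0.1, -0.5]
finger_gap: 0.0666
grasp_force: 0.0
```

Emit:
drive_tool --commands '[[0,[0,0,0],0],[0,[0,0,0],0],[0,[0,0,0],0],[0,[0,0,0],0],[0,[0,0,0],0]]'

```text
clock: 16.4
tool_pos: [0.4743, 0.1487, 0.2637]
orientation: [0.0, 1.0, 0.0, 0.0]
ft_force: [0.7, -0.5, -0.3]
finger_gap: 0.035
grasp_force: 0.0
```

Emit:
drive_tool --commands '[[0,[0,0,0],0],[0,[0,0,0],0],[0,[0,0,0],0],[0,[0,0,5],0],[0,[0,0,10],0]]'

```text
clock: 16.82
tool_pos: [0.4737, 0.1488, 0.2535]
orientation: [-0.0, 1.0, 0.0, 0.0]
ft_force: [-0.4, 0.3, -0.2]
finger_gap: 0.0021
grasp_force: 0.0
```

Emit:
drive_tool --commands '[[0,[-10,0,0],0],[0,[-20,0,0],0],[0,[-32,0,0],0],[0,[-44,0,0],0],[0,[-56,-1,0],0]]'

```text
clock: 17.23
tool_pos: [0.5311, 0.1478, 0.2538]
orientation: [0.0, 1.0, 0.0, 0.0]
ft_force: [-1.0, 1.2, -0.6]
finger_gap: 0.0002
grasp_force: 0.2
```

Emit:
drive_tool --commands '[[0,[-12,0,0],0],[0,[-24,0,0],0],[0,[-36,0,0],0],[0,[-45,-1,0],0],[0,[-45,-1,0],0]]'

```text
clock: 17.65
tool_pos: [0.5762, 0.1466, 0.2536]
orientation: [0.0, 1.0, 0.0, 0.0]
ft_force: [0.2, 0.1, -0.6]
finger_gap: 0.0006
grasp_force: 0.0
```

```bash
python3 m3.py
```

```text
t 17.65 [0.5762 0.1466 0.2536] 0.0006 [ 0.2  0.1 -0.6]
wrist 852 x [0.5672 0.5696] y [0.1318 0.1608]
scene 67 x [0.5624 0.5822] y [0.1179 0.1608]
```

Now to ferrule 4, around (0.426, -0.302).

Emit:
drive_tool --commands '[[0,[35,0,0],0],[0,[70,0,-5],0],[0,[90,0,-40],0],[60,[115,-20,-60],0],[60,[137,-45,-60],0]]'

```text
clock: 18.27
tool_pos: [0.4367, 0.1023, 0.317]
orientation: [-0.001, 1.0, 0.0, 0.003]
ft_force: [1.2, -0.3, 0.6]
finger_gap: 0.0093
grasp_force: 0.0
```

Emit:
drive_tool --commands '[[70,[0,-40,0],0],[70,[0,-80,0],0],[70,[0,-120,0],0],[70,[0,-160,0],0],[70,[0,-200,0],0]]'

```text
clock: 18.68
tool_pos: [0.4369, -0.0999, 0.3141]
orientation: [-0.0, 1.0, -0.0, 0.0]
ft_force: [0.1, 0.0, 0.1]
finger_gap: 0.0426
grasp_force: 0.0
```

Emit:
drive_tool --commands '[[70,[8,-40,0],0],[70,[15,-80,0],0],[70,[15,-120,0],0],[70,[15,-160,0],0],[70,[15,-200,0],0]]'

```text
clock: 19.1
tool_pos: [0.4219, -0.3, 0.314]
orientation: [0.0, 1.0, -0.0, 0.0]
ft_force: [0.7, 0.3, 1.3]
finger_gap: 0.0696
grasp_force: 0.0
```

Emit:
drive_tool --commands '[[70,[0,-3,0],0],[70,[0,-3,0],0],[70,[0,-3,0],0]]'

```text
clock: 19.35
tool_pos: [0.4223, -0.3007, 0.3136]
orientation: [0.0, 1.0, 0.0, -0.0]
ft_force: [1.0, 0.4, -0.4]
finger_gap: 0.0698
grasp_force: 0.0
```

```bash
python3 m2.py w5.png;python3 m4.py
```

```text
t 19.35 tcp [ 0.4223 -0.3007  0.3136] psi 179.97 q [ 2.e-04  1.e+00  3.e-04 -2.e-04] gap 0.0698 j6 -2.279
low [277. 214.] 600 0.4257 -0.3023 0.0197 [0.0216 0.0298 0.0314]
low [224. 296.] 142 0.5155 -0.3564 0.0153 [0.0205 0.0244 0.027 ]
low [231. 335.] 190 0.556 -0.3509 0.0129 [0.0254 0.0265 0.0278]
low [349. 362.] 409 0.5963 -0.2279 0.0343 [0.0203 0.0248 0.0297]
top [ 50. 231.] 0.5556 0.5307 0.1285
top [208. 229.] 0.5261 0.1088 0.0596
top [393. 220.] 0.541 -0.3607 0.0319
```

Emit:
drive_tool --commands '[[70,[-2,-2,40],0],[70,[-2,-2,75],0],[70,[-2,-2,100],0],[70,[-2,-2,116],0],[30,[-2,-2,116],0]]'

```text
clock: 19.87
tool_pos: [0.4241, -0.3014, 0.1951]
orientation: [-0.001, 1.0, 0.002, -0.002]
ft_force: [-0.9, 0.7, -0.0]
finger_gap: 0.0663
grasp_force: 0.0
```

Emit:
drive_tool --commands '[[30,[0,0,0],0],[30,[0,0,0],0],[30,[0,0,0],0],[30,[0,0,0],0],[30,[0,0,0],0]]'

```text
clock: 20.28
tool_pos: [0.425, -0.3032, 0.199]
orientation: [0.0, 1.0, -0.0, 0.001]
ft_force: [1.1, 3.7, 8.7]
finger_gap: 0.0433
grasp_force: 25.3
```

Emit:
drive_tool --commands '[[30,[0,0,-35],0],[30,[0,0,-75],0],[30,[0,20,-110],0],[30,[0,55,-110],0],[30,[0,93,-110],0]]'

```text
clock: 20.7
tool_pos: [0.4247, -0.21, 0.3101]
orientation: [0.001, 1.0, -0.001, 0.002]
ft_force: [0.6, 0.9, -2.8]
finger_gap: 0.043
grasp_force: 24.4
```

Emit:
drive_tool --commands '[[30,[0,40,0],0],[30,[0,80,0],0],[30,[0,120,0],0],[30,[-10,158,0],0],[30,[-20,195,0],0]]'

```text
clock: 21.12
tool_pos: [0.4442, -0.0133, 0.3084]
orientation: [0.0, 1.0, -0.0, 0.0]
ft_force: [0.9, -0.6, -1.7]
finger_gap: 0.0433
grasp_force: 24.4
```

Emit:
drive_tool --commands '[[30,[-15,37,0],0],[30,[-30,75,0],0],[30,[-50,110,0],0],[30,[-80,135,0],0],[30,[-81,165,0],0]]'

```text
clock: 21.53
tool_pos: [0.5286, 0.1515, 0.3086]
orientation: [-0.0, 1.0, 0.0, 0.002]
ft_force: [0.8, -0.0, -1.0]
finger_gap: 0.0433
grasp_force: 24.4
```

Emit:
drive_tool --commands '[[30,[0,0,0],0],[30,[0,0,0],0],[30,[0,0,20],0],[30,[0,0,38],0],[30,[0,0,38],0]]'

```text
clock: 21.95
tool_pos: [0.5245, 0.1486, 0.2674]
orientation: [0.0, 1.0, -0.001, -0.002]
ft_force: [-0.2, -0.9, -1.4]
finger_gap: 0.0433
grasp_force: 24.4
```

Emit:
drive_tool --commands '[[30,[0,0,3],0],[30,[0,0,6],0],[30,[0,0,6],0],[70,[0,0,6],0],[70,[0,0,6],0]]'

```text
clock: 22.37
tool_pos: [0.5258, 0.1497, 0.2645]
orientation: [0.0, 1.0, 0.0, 0.001]
ft_force: [-0.1, -0.4, 0.8]
finger_gap: 0.0523
grasp_force: 0.0
```

Emit:
drive_tool --commands '[[70,[0,0,0],0],[70,[0,0,0],0],[70,[20,0,0],0],[70,[45,0,0],0],[0,[52,0,0],0]]'

```text
clock: 22.78
tool_pos: [0.4713, 0.1497, 0.2635]
orientation: [-0.0, 1.0, -0.0, -0.001]
ft_force: [0.1, -0.4, -0.1]
finger_gap: 0.0666
grasp_force: 0.0
```

Emit:
drive_tool --commands '[[0,[0,0,0],0],[0,[0,0,0],0],[0,[0,0,0],0],[0,[0,0,0],0],[0,[0,0,0],0]]'

```text
clock: 23.2
tool_pos: [0.4743, 0.1497, 0.2637]
orientation: [0.0, 1.0, 0.0, 0.0]
ft_force: [-0.4, 0.1, -0.6]
finger_gap: 0.0344
grasp_force: 0.0
```

Emit:
drive_tool --commands '[[0,[0,0,0],0],[0,[0,0,0],0],[0,[0,0,0],0],[0,[0,0,5],0],[0,[0,0,10],0]]'

```text
clock: 23.62
tool_pos: [0.4737, 0.1498, 0.2535]
orientation: [-0.0, 1.0, 0.0, 0.0]
ft_force: [0.1, 0.3, 0.6]
finger_gap: 0.0023
grasp_force: 0.0
```

Emit:
drive_tool --commands '[[0,[-10,0,0],0],[0,[-20,0,0],0],[0,[-32,0,0],0],[0,[-44,0,0],0],[0,[-57,-1,0],0]]'

```text
clock: 24.03
tool_pos: [0.532, 0.1488, 0.2537]
orientation: [0.0, 1.0, 0.0, 0.0]
ft_force: [-1.0, -0.9, -0.0]
finger_gap: 0.0009
grasp_force: 0.3
```

Emit:
drive_tool --commands '[[0,[-12,0,0],0],[0,[-24,0,0],0],[0,[-36,0,0],0],[0,[-45,-1,0],0],[0,[-45,-1,0],0]]'

```text
clock: 24.45
tool_pos: [0.577, 0.1476, 0.2535]
orientation: [0.0, 1.0, 0.0, -0.001]
ft_force: [-0.1, 0.2, -0.2]
finger_gap: 0.0007
grasp_force: 0.0
```

```bash
python3 m3.py
```

```text
t 24.45 [0.577  0.1476 0.2535] 0.0007 [-0.1  0.2 -0.2]
wrist 867 x [0.5677 0.57  ] y [0.1328 0.1619]
scene 74 x [0.5637 0.5826] y [0.1105 0.1626]
```

Emit:
drive_tool --commands '[[0,[35,0,0],0],[0,[70,0,-5],0],[0,[90,0,-40],0],[30,[115,-20,-60],0],[30,[137,-45,-75],0]]'

```text
clock: 25.07
tool_pos: [0.4374, 0.1032, 0.3304]
orientation: [-0.001, 1.0, 0.0, 0.001]
ft_force: [1.3, -0.6, 0.2]
finger_gap: 0.0097
grasp_force: 0.0
```

Emit:
drive_tool --commands '[[40,[0,-40,0],0],[40,[0,-80,0],0],[40,[0,-120,0],0],[40,[0,-160,0],0],[40,[0,-200,0],0]]'

```text
clock: 25.48
tool_pos: [0.4382, -0.0991, 0.3292]
orientation: [-0.0, 1.0, -0.0, 0.001]
ft_force: [0.2, 0.8, 0.4]
finger_gap: 0.0387
grasp_force: 0.0
```

Emit:
drive_tool --commands '[[40,[0,-40,0],0],[40,[0,-80,0],0],[40,[0,-120,0],0],[40,[0,-160,0],0],[40,[0,-200,0],0]]'

```text
clock: 25.9
tool_pos: [0.4381, -0.2993, 0.329]
orientation: [0.0, 1.0, -0.0, 0.0]
ft_force: [0.9, 0.6, 0.5]
finger_gap: 0.04
grasp_force: 0.0
```

Emit:
drive_tool --commands '[[40,[-30,-25,0],0],[40,[-62,-50,0],0],[40,[-98,-61,0],0],[40,[-98,-61,0],0],[40,[-98,-61,0],0]]'

```text
clock: 26.32
tool_pos: [0.5374, -0.3585, 0.328]
orientation: [-0.0, 1.0, 0.0, -0.0]
ft_force: [0.2, 0.8, -1.3]
finger_gap: 0.04
grasp_force: 0.0
```

```bash
cat > m5.py <<'E'
from h import *
s=state();q=s['orientation'];print('t',round(s['clock'],2),s['tool_pos'].round(4),'psi',np.degrees(2*np.arctan2(q[1],q[0])).round(2),'j6',s['joint_pos'][5].round(3))
def rep(n,P,m,lab):
    q=P[m]
    if len(q)<8: print(n,lab,len(q));return
    r=cv2.minAreaRect(q[:,:2].astype(np.float32)); print(n,lab,len(q),np.round(r[0],4),np.round(r[1],4),round(r[2],1),'z',np.percentile(q[:,2],[50,95]).round(4))
for n in ('wrist','top','scene'):
    a=shot(n,f'k_{n}.png');P=pts(a[2],a[1]);X,Y,Z=P[...,0],P[...,1],P[...,2]
    dark=a[0].max(2)<90
    near=(abs(X-.539)<.04)&(abs(Y+.361)<.04)
    rep(n,P,near&(Z>.064)&(Z<.075),'bowtop');rep(n,P,near&(Z>.04)&(Z<.075),'bow');rep(n,P,near&(Z>.022)&(Z<.031),'holder')
    nb=(np.hypot(X-.657,Y+.124)<.025);rep(n,P,nb&(Z>.07)&(Z<.08),'barrel')
    rep(n,P,(np.hypot(X-.63,Y+.216)<.03)&(Z>.11)&(Z<.13),'ball')
    rep(n,P,(X>.57)&(X<.76)&(Y>-.28)&(Y<-.06)&(Z>.044)&(Z<.054),'console')
E
python3 m5.py;python3 m4.py >/dev/null
python3 - <<'E'
import cv2,numpy as np
a=cv2.imread('pics/t4.png');b=cv2.imread('pics/k_wrist.png')
w=np.zeros((594,800,3),np.uint8);w[:594,:240]=cv2.resize(a,(240,378))[:594] if 0 else cv2.copyMakeBorder(cv2.resize(a,(240,378)),0,216,0,0,0)
w[:420,240:800]=b;cv2.imwrite('pics/c6.png',w)
E
```

```text
t 26.32 [ 0.5374 -0.3585  0.328 ] psi 180.03 j6 -2.232
wrist bowtop 300 [ 0.5381 -0.363 ] [0.0278 0.0077] 0.0 z [0.0697 0.0711]
wrist bow 371 [ 0.5381 -0.3629] [0.0278 0.0086] 3.0 z [0.0694 0.0711]
wrist holder 1900 [ 0.5387 -0.3628] [0.0502 0.044 ] 1.8 z [0.0264 0.0292]
wrist barrel 221 [ 0.6577 -0.1365] [0.0095 0.0275] 89.1 z [0.073  0.0745]
wrist ball 0
wrist console 3477 [ 0.6447 -0.1778] [0.1576 0.1412] 81.7 z [0.0504 0.0518]
top bowtop 0
top bow 1
top holder 9 [ 0.5399 -0.3648] [0.0381 0.0027] 2.7 z [0.0282 0.0292]
top barrel 136 [ 0.6594 -0.1235] [0.0306 0.0303] 29.5 z [0.0737 0.0771]
top ball 41 [ 0.6323 -0.2153] [0.0141 0.014 ] 1.5 z [0.1156 0.1193]
top console 3479 [ 0.6621 -0.1686] [0.1399 0.18  ] 3.3 z [0.0506 0.0533]
scene bowtop 48 [ 0.5366 -0.3621] [0.0281 0.0094] 1.8 z [0.0691 0.0722]
scene bow 104 [ 0.5367 -0.3622] [0.0281 0.0095] 1.4 z [0.0619 0.0715]
scene holder 349 [ 0.5376 -0.3621] [0.0533 0.0463] 2.5 z [0.0269 0.0297]
scene barrel 99 [ 0.6551 -0.1245] [0.0313 0.0306] 78.9 z [0.0733 0.077 ]
scene ball 14 [ 0.6286 -0.2183] [0.0103 0.0071] 38.4 z [0.1166 0.1186]
scene console 1770 [ 0.6561 -0.1704] [0.1422 0.1821] 2.0 z [0.0504 0.053 ]
```

View pics/c6.png

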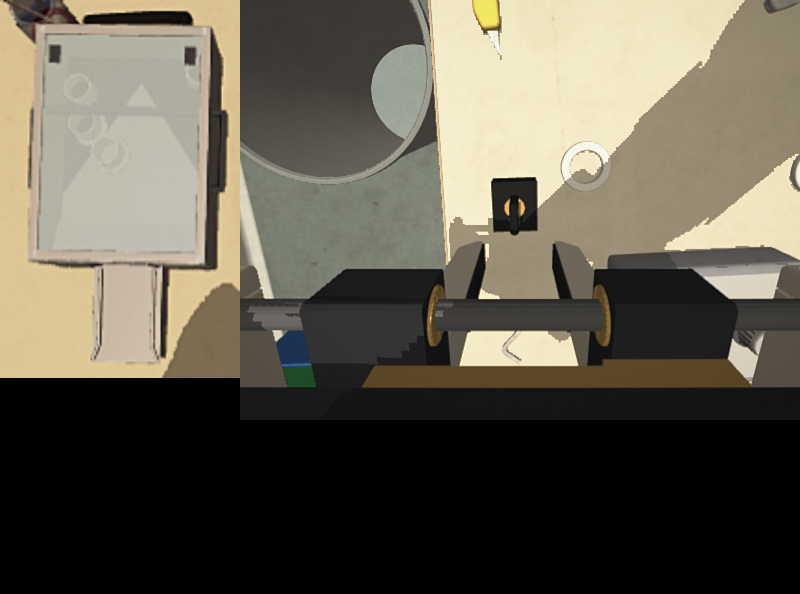

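All four ferrules lie inside, at (80,88), (87,125), (110,152) and (195,72). The key stands in its holder at (515,215) and the gaskets are untouched.

Emit:
drive_tool --commands '[[40,[0,-4.5,35],-1.8],[40,[0,-4.5,65],-1.8],[40,[0,-4.5,90],-1.8],[40,[0,-4.5,100],-1.8],[40,[0,-4.5,106],-1.8]]' --newtons 15

```text
clock: 26.93
tool_pos: [0.5361, -0.3624, 0.2218]
orientation: [-0.016, 1.0, 0.001, -0.001]
ft_force: [0.9, -0.3, 0.0]
finger_gap: 0.04
grasp_force: 0.0
```

Emit:
drive_tool --commands '[[40,[0,0,0],0],[40,[0,0,0],0],[20,[0,0,0],0],[20,[0,0,0],0],[20,[0,0,0],0]]'

```text
clock: 27.35
tool_pos: [0.5368, -0.3628, 0.2238]
orientation: [-0.016, 1.0, -0.0, 0.001]
ft_force: [0.5, 0.2, -0.2]
finger_gap: 0.0248
grasp_force: 0.0
```

```bash
python3 - <<'E'
from h import *
s=state();print(s['tool_pos'].round(4),s['orientation'].round(4),s['finger_gap'],s['ft_force'].round(1))
w=shot('wrist','k2.png');P=pts(w[2],w[1]);X,Y,Z=P[...,0],P[...,1],P[...,2]
m=(abs(X-.539)<.03)&(abs(Y+.361)<.03)&(Z>.055)&(Z<.073)
print(m.sum(), np.percentile(P[m],[2,50,98],axis=0).round(4))
for y in (s['tool_pos'][1],):
  print('pads (grasp point) px',proj(w[2],[s['tool_pos']-[0,0,.167],s['tool_pos']-[0,0,.186]]).round(0))
E
```

```text
[ 0.5368 -0.3628  0.2238] [-1.570e-02  9.999e-01 -5.000e-04  6.000e-04] 0.024750409181972896 [ 0.5  0.2 -0.2]
1878 [[ 0.5246 -0.3893  0.0557]
 [ 0.5292 -0.3629  0.068 ]
 [ 0.5457 -0.3377  0.0725]]
pads (grasp point) px [[279. 268.]
 [279. 254.]]
```

View pics/k2.png

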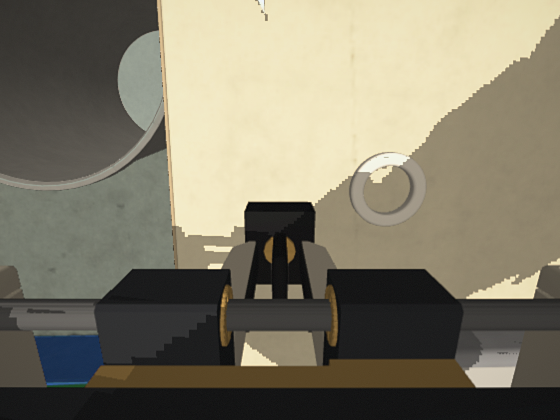

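The key grip plate is centred between the fingers at (279,275), so I close and lift.

Emit:
drive_tool --commands '[[0,[0,0,0],0],[0,[0,0,0],0],[0,[0,0,0],0],[0,[0,0,0],0],[0,[0,0,0],0]]' --newtons 10

```text
clock: 27.82
tool_pos: [0.5367, -0.3627, 0.2228]
orientation: [-0.016, 1.0, -0.0, 0.0]
ft_force: [-0.5, 0.2, 1.7]
finger_gap: 0.0083
grasp_force: 10.0
```

Emit:
drive_tool --commands '[[0,[0,0,0],0],[0,[0,0,0],0],[0,[0,0,-5],0],[0,[0,0,-12],0],[0,[0,0,-22],0]]' --newtons 45

```text
clock: 28.23
tool_pos: [0.5365, -0.3626, 0.2449]
orientation: [-0.016, 1.0, 0.0, -0.0]
ft_force: [-0.1, 0.4, -0.4]
finger_gap: 0.0076
grasp_force: 45.0
```

Emit:
drive_tool --commands '[[0,[0,0,-30],0],[0,[0,0,-70],0],[0,[0,0,-100],0],[0,[0,0,-100],0],[0,[0,0,-100],0]]'

```text
clock: 28.65
tool_pos: [0.5368, -0.3628, 0.3474]
orientation: [-0.016, 1.0, -0.001, 0.002]
ft_force: [0.1, 0.8, -0.3]
finger_gap: 0.0074
grasp_force: 45.0
```

Emit:
drive_tool --commands '[[0,[-1,40,0],0],[0,[-2,80,0],0],[0,[-4,120,0],0],[0,[-5,160,0],0],[0,[-6,198,0],0]]'

```text
clock: 29.07
tool_pos: [0.5357, -0.1626, 0.3437]
orientation: [-0.016, 1.0, 0.0, -0.001]
ft_force: [0.3, -0.2, -0.1]
finger_gap: 0.008
grasp_force: 45.0
```

Emit:
drive_tool --commands '[[0,[-30,25,0],-1.5],[0,[-70,38,0],-1.5],[0,[-108,37,0],-1.5],[0,[-146,36,0],-1.5],[0,[-183,35,0],-1.5]]'

```text
clock: 29.48
tool_pos: [0.7197, -0.1231, 0.3434]
orientation: [-0.029, 1.0, 0.0, -0.001]
ft_force: [0.7, -0.2, -0.5]
finger_gap: 0.0078
grasp_force: 45.0
```

Emit:
drive_tool --commands '[[0,[0,0,0],0],[0,[0,0,0],0],[0,[0,0,0],0]]'

```text
clock: 29.73
tool_pos: [0.7175, -0.1239, 0.3433]
orientation: [-0.029, 1.0, 0.0, -0.001]
ft_force: [-0.5, 0.3, -1.5]
finger_gap: 0.0077
grasp_force: 45.0
```

```bash
python3 m5.py; python3 - <<'E'
from h import *
w=cv2.imread('pics/k_wrist.png')
cv2.imwrite('pics/k3.png',cv2.resize(w[100:320,130:430],None,fx=2.6,fy=2.6,interpolation=2))
E
```

```text
t 29.73 [ 0.7175 -0.1239  0.3433] psi 183.3 j6 -1.863
wrist bowtop 0
wrist bow 0
wrist holder 910 [ 0.557  -0.3597] [0.0155 0.0411] 3.8 z [0.0263 0.0277]
wrist barrel 1193 [ 0.6581 -0.125 ] [0.0319 0.031 ] 80.1 z [0.0743 0.0755]
wrist ball 554 [ 0.6309 -0.2161] [0.0159 0.0166] 42.2 z [0.1158 0.1184]
wrist console 27246 [ 0.6599 -0.1691] [0.1385 0.1791] 3.3 z [0.0507 0.0524]
top bowtop 0
top bow 0
top holder 319 [ 0.54 -0.36] [0.0429 0.0481] 89.2 z [0.0261 0.029 ]
top barrel 0
top ball 24 [ 0.6323 -0.2176] [0.014 0.01 ] 0.3 z [0.1153 0.1191]
top console 587 [ 0.6649 -0.2221] [0.1399 0.0729] 3.6 z [0.0501 0.053 ]
scene bowtop 0
scene bow 0
scene holder 431 [ 0.5379 -0.3625] [0.0535 0.0455] 1.1 z [0.027  0.0294]
scene barrel 101 [ 0.6538 -0.1249] [0.0291 0.0292] 41.3 z [0.0736 0.0768]
scene ball 36 [ 0.6261 -0.2182] [0.0125 0.0154] 41.6 z [0.1153 0.1189]
scene console 2621 [ 0.6572 -0.1698] [0.1431 0.1809] 3.2 z [0.0503 0.0529]
```

View pics/k3.png

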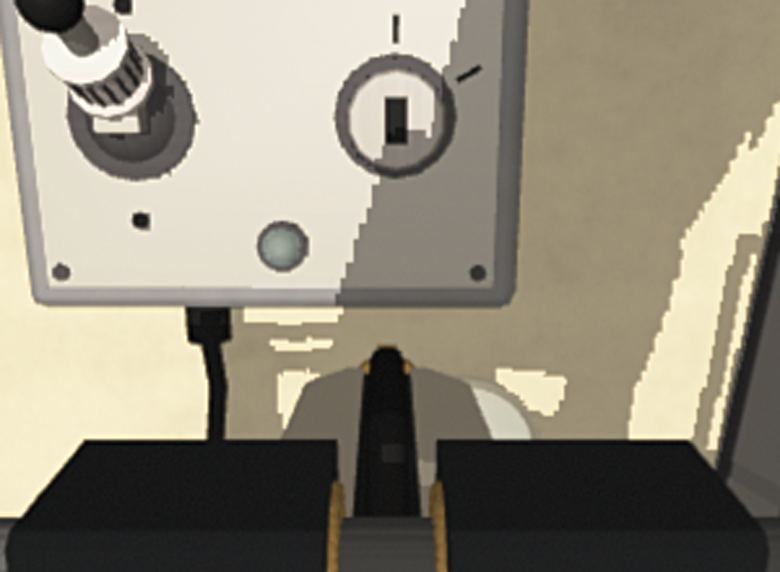

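The slot is at crop (396,120), about (282,146) in the full picture, and is long along the console's x. The key is held upright with its collar visible at (387,362).

```bash
cat > m6.py <<'E'
from h import *
s=state();q=s['orientation'];psi=2*np.arctan2(q[1],q[0]);T=s['tool_pos'];print(T.round(4),np.degrees(psi))
w=shot('wrist');P=pts(w[2],w[1]);im=w[0]
X,Y,Z=P[...,0],P[...,1],P[...,2]
g=im.max(2).astype(int);vv,uu=np.mgrid[0:420,0:560]
box=(abs(uu-282)<12)&(abs(vv-146)<14)&(g<70)
n,L,st,ce=cv2.connectedComponentsWithStats(box.astype(np.uint8))
i=1+np.argmax(st[1:,4]);u=np.c_[uu[L==i],vv[L==i]];print('slot blob',st[i],ce[i].round(1))
print('slot z74',onz(w[2],ce[i],.0743).round(4)); r=onz(w[2],u,.0743);print(cv2.minAreaRect(r[:,:2].astype(np.float32)),((r[:,:2].min(0)+r[:,:2].max(0))/2).round(4))
# key in tool frame
xt=np.array([np.cos(psi),np.sin(psi),0]);yt=np.array([np.sin(psi),-np.cos(psi),0])
D=P-T;a=D@xt;b=D@yt;c=-D[...,2]
for lo,hi,nm in((.155,.19,'bow'),(.1935,.1965,'collar'),(.199,.216,'blade')):
    m=(abs(a)<.03)&(abs(b)<.014)&(c>lo)&(c<hi)
    if m.sum()>3: print(nm,m.sum(),'a',np.percentile(a[m],[5,50,95]).round(4),'b',np.percentile(b[m],[2,50,98]).round(4),'px',u.shape and np.c_[uu[m],vv[m]].mean(0).round())
print('tip expected px',proj(w[2],[T+[0,0,-.2168],T+[0,0,-.1928]]).round(1))
gold=(im[...,2]>130)&(im[...,0]<60)&(abs(uu-279)<25)&(vv<260)&(vv>215)
print('gold px',np.c_[uu[gold],vv[gold]].mean(0).round(1), [uu[gold].min(),uu[gold].max(),vv[gold].min(),vv[gold].max()])
E
python3 m6.py
```

```text
[ 0.7173 -0.1241  0.345 ] 183.27695137497852
slot blob [279 137   8  17 119] [282.2 145.6]
slot z74 [[ 0.6583 -0.1248  0.0743]]
((0.6578131318092346, -0.12456658482551575), (0.012825853191316128, 0.005769884679466486), 3.3315112590789795) [ 0.658  -0.1246]
bow 1222 a [0.007  0.0087 0.0122] b [-0.0133 -0.0001  0.0133] px [279. 252.]
collar 8 a [0.0055 0.0064 0.007 ] b [-0.0062 -0.0004  0.0055] px [278. 239.]
blade 8 a [0.0039 0.0042 0.0045] b [-0.0026 -0.0003  0.002 ] px [278. 233.]
tip expected px [[279.  236.4]
 [279.  249.9]]
gold px [276.5 241.1] [np.int64(270), np.int64(287), np.int64(240), np.int64(242)]
```

Emit:
drive_tool --commands '[[0,[30,1.5,0],0],[0,[55,3,0],0],[0,[60.5,3,0],0],[0,[60.5,3,20],0],[0,[60.5,3,40],0]]'

```text
clock: 30.35
tool_pos: [0.6573, -0.1246, 0.3064]
orientation: [-0.029, 1.0, -0.001, 0.002]
ft_force: [0.6, 0.5, -0.7]
finger_gap: 0.0077
grasp_force: 45.0
```

Emit:
drive_tool --commands '[[0,[0,0,3],0],[0,[0,0,6],0],[0,[0,0,6],0],[0,[0,0,6],0],[0,[0,0,6],0]]'

```text
clock: 30.77
tool_pos: [0.6579, -0.1244, 0.2998]
orientation: [-0.029, 1.0, -0.0, 0.001]
ft_force: [-0.1, -0.3, 0.3]
finger_gap: 0.0073
grasp_force: 45.0
```

```bash
python3 - <<'E'
from h import *
for _ in range(2):
    s=state();q=s['orientation'];T=s['tool_pos'];psi=2*np.arctan2(q[1],q[0]);print(T.round(4),np.degrees(psi).round(2),s['ft_force'].round(1),q.round(4))
    w=shot('wrist','k4.png')
P=pts(w[2],w[1]);X,Y,Z=P[...,0],P[...,1],P[...,2]
m=(np.hypot(X-.658,Y+.125)<.02)&(Z>.07)&(Z<.078);q=P[m];print('barrel front',m.sum(),np.percentile(q,[1,50,99],axis=0).round(4))
xt=np.array([np.cos(psi),np.sin(psi),0]);yt=np.array([np.sin(psi),-np.cos(psi),0]);D=P-T;a=D@xt;b=D@yt;c=-D[...,2]
m=(a>-.01)&(a<.02)&(abs(b)<.006)&(c>.2)&(c<.215);print('blade',m.sum(),np.median(a[m]),np.percentile(b[m],[5,95]))
print(proj(w[2],[[.6582,-.1248,.0743],T-[0,0,.2168]]).round())
cv2.imwrite('pics/k4c.png',cv2.resize(w[0][170:290,200:360],None,fx=5,fy=5,interpolation=2))
E
```

```text
[ 0.6579 -0.1244  0.2998] 183.3 [-0.1 -0.3  0.3] [-2.880e-02  9.996e-01 -2.000e-04  7.000e-04]
[ 0.6579 -0.1244  0.2997] 183.3 [ 0.1 -0.8 -0.9] [-2.880e-02  9.996e-01 -2.000e-04  7.000e-04]
barrel front 1039 [[ 0.6428 -0.1398  0.0703]
 [ 0.6534 -0.125   0.0742]
 [ 0.665  -0.1094  0.0758]]
blade 8 0.0039248975542534575 [-0.00259382  0.00167976]
[[279. 232.]
 [279. 236.]]
```

View pics/k4c.png

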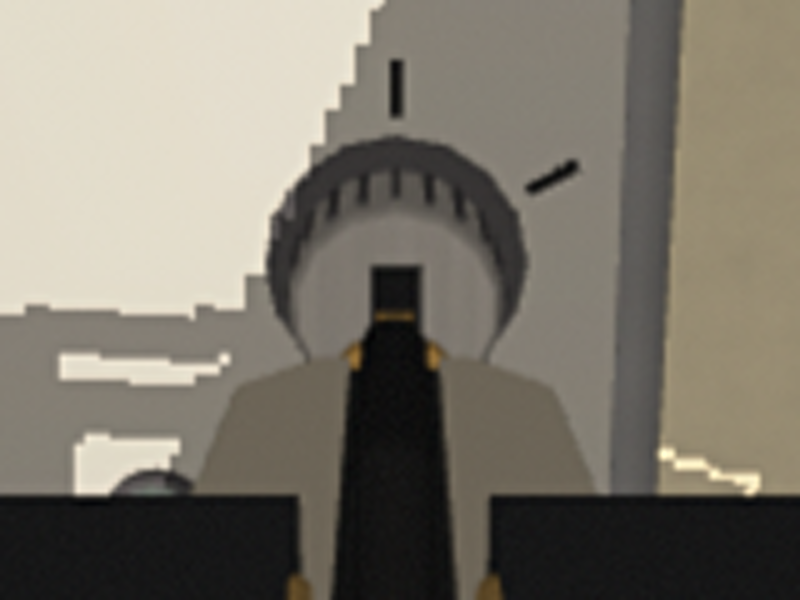

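The key hangs just in front of the slot opening, laterally aligned (slot crop x 397, key 394). It needs about 1.4 mm back toward the robot.

Emit:
drive_tool --commands '[[0,[1.4,0,0],0],[0,[1.4,0,3],0],[0,[1.4,0,6],0],[0,[1.4,0,9],0],[0,[1.4,0,9],0]]'

```text
clock: 31.28
tool_pos: [0.6561, -0.1244, 0.2888]
orientation: [-0.029, 1.0, 0.0, -0.001]
ft_force: [-1.3, -0.1, -0.3]
finger_gap: 0.0076
grasp_force: 45.0
```

Emit:
drive_tool --commands '[[0,[0,0,1],0],[0,[0,0,2],0],[0,[0,0,3],0],[0,[0,0,4],0],[0,[0,0,4],0]]'

```text
clock: 31.7
tool_pos: [0.6562, -0.1244, 0.2855]
orientation: [-0.029, 1.0, 0.0, -0.0]
ft_force: [-0.1, -0.5, 0.0]
finger_gap: 0.0077
grasp_force: 45.0
```

Emit:
drive_tool --commands '[[0,[0,0,3],0],[0,[0,0,6],0],[0,[0,0,9],0],[0,[0,0,11],0],[0,[0,0,11],0]]'

```text
clock: 32.12
tool_pos: [0.6561, -0.1245, 0.2741]
orientation: [-0.029, 1.0, 0.0, -0.0]
ft_force: [-0.1, 0.4, -0.2]
finger_gap: 0.008
grasp_force: 45.0
```

Emit:
drive_tool --commands '[[0,[0,0,1],0],[0,[0,0,2],0],[0,[0,0,3],0],[0,[0,0,4],0],[0,[0,0,4],0]]'

```text
clock: 32.53
tool_pos: [0.6563, -0.1245, 0.2709]
orientation: [-0.029, 1.0, -0.0, 0.0]
ft_force: [-0.8, 0.3, -0.7]
finger_gap: 0.0079
grasp_force: 45.0
```

Emit:
drive_tool --commands '[[0,[0,0,0.5],0],[0,[0,0,1],0],[0,[0,0,1.5],0],[0,[0,0,2],0],[0,[0,0,2],0]]'

```text
clock: 32.95
tool_pos: [0.6564, -0.1244, 0.2707]
orientation: [-0.029, 1.0, -0.0, 0.0]
ft_force: [-6.9, 1.3, 17.0]
finger_gap: 0.0075
grasp_force: 45.0
```

Emit:
drive_tool --commands '[[0,[0,0,-1.2],0],[0,[0,0.15,-1.2],5],[0,[0,0.3,-1.2],10],[0,[-0.1,0.5,-1.2],17],[0,[-0.2,0.7,-1.2],25]]'

```text
clock: 33.37
tool_pos: [0.6567, -0.1238, 0.2708]
orientation: [0.184, 0.983, -0.0, 0.001]
ft_force: [-0.2, -1.7, 5.7]
finger_gap: 0.0077
grasp_force: 45.0
```

Emit:
drive_tool --commands '[[0,[0,0.15,0],5],[0,[0,0.3,0],10],[0,[-0.1,0.45,0],15],[0,[-0.1,0.6,0],20],[0,[-0.2,0.7,0],25]]'

```text
clock: 33.78
tool_pos: [0.6571, -0.1235, 0.2708]
orientation: [0.392, 0.92, -0.0, 0.001]
ft_force: [-1.9, -2.8, 6.7]
finger_gap: 0.0077
grasp_force: 45.0
```

```bash
python3 - <<'E'
from h import *
s=state();q=s['orientation'];print(s['tool_pos'].round(4),np.degrees(2*np.arctan2(q[1],q[0])),s['ft_force'].round(1),s['torque'].round(3),s['joint_pos'][5])
E
```

```text
[ 0.6571 -0.1235  0.2708] 133.9007708471652 [-1.9 -2.8  6.7] [-0.48   0.318  0.144] -1.0211042667951826
```

Emit:
drive_tool --commands '[[0,[0,0.15,0],5],[0,[0,0.3,0],10],[0,[0,0.4,0],14],[0,[-0.1,0.5,0],18],[0,[-0.1,0.6,0],20]]'

```text
clock: 34.2
tool_pos: [0.6574, -0.1234, 0.2708]
orientation: [0.545, 0.838, -0.0, 0.001]
ft_force: [-2.2, -3.4, 6.9]
finger_gap: 0.008
grasp_force: 45.0
```

```bash
cat > st.py <<'E'
from h import *
s=state();q=s['orientation'];print(s['tool_pos'].round(4),np.degrees(2*np.arctan2(q[1],q[0])).round(2),s['ft_force'].round(1),s['torque'].round(3),s['joint_pos'][5],s['finger_gap'],s['grasp_force'])
E
python3 st.py
```

```text
[ 0.6574 -0.1234  0.2708] 113.92 [-2.2 -3.4  6.9] [-0.778  0.674  0.036] -0.6717215669573983 0.008035497426895525 45.003544092178345
```

Emit:
drive_tool --commands '[[0,[0,0,0],2],[0,[0,0.1,0],4],[0,[0,0.1,0],6],[0,[0,0.2,0],7],[0,[0,0.2,0],7]]'

```text
clock: 34.62
tool_pos: [0.6575, -0.1233, 0.2708]
orientation: [0.594, 0.804, -0.0, 0.001]
ft_force: [-3.3, -4.1, 7.6]
finger_gap: 0.0078
grasp_force: 45.0
```

```bash
python3 st.py
```

```text
[ 0.6575 -0.1233  0.2708] 107.08 [-3.3 -4.1  7.6] [-0.785  0.695  0.087] -0.5521677288900976 0.007805986129417135 45.00545561313629
```

Emit:
drive_tool --commands '[[0,[0,0,0],1],[0,[0,0,0],2],[0,[0,0,0],3],[0,[0,0,0],4],[0,[0,0,0],4]]'

```text
clock: 35.03
tool_pos: [0.6575, -0.1232, 0.2708]
orientation: [0.622, 0.783, -0.0, 0.001]
ft_force: [-2.7, -2.9, 8.2]
finger_gap: 0.0076
grasp_force: 45.0
```

```bash
python3 st.py
```

```text
[ 0.6575 -0.1232  0.2708] 103.1 [-2.7 -2.9  8.2] [-0.593  0.767  0.234] -0.48259344868703025 0.007569716064429439 45.02280592918396
```

Emit:
drive_tool --commands '[[0,[0,0,0],1],[0,[0,0,0],2],[0,[0,0,0],3],[0,[0,0,0],4],[0,[0,0,0],4]]'

```text
clock: 35.45
tool_pos: [0.6575, -0.1231, 0.2708]
orientation: [0.649, 0.761, -0.0, 0.0]
ft_force: [-3.1, -2.2, 8.0]
finger_gap: 0.0079
grasp_force: 45.1
```

```bash
python3 st.py
```

```text
[ 0.6575 -0.1231  0.2708] 99.12 [-3.1 -2.2  8. ] [-0.447  0.741  0.414] -0.41299741300618664 0.00787046819876197 45.07345139980316
```

The torque climbs steadily, so the switch is at its stop. Relax, release and rise.

Emit:
drive_tool --commands '[[0,[0,0,0],-3],[0,[0,0,0],-6],[0,[0,0,0],-6],[25,[0,0,0],-6],[25,[0,0,0],-6]]'

```text
clock: 35.87
tool_pos: [0.6575, -0.1228, 0.2699]
orientation: [0.608, 0.794, 0.0, 0.0]
ft_force: [0.5, -0.6, -0.2]
finger_gap: 0.0169
grasp_force: 0.0
```

Emit:
drive_tool --commands '[[25,[0,0,0],0],[25,[0,0,0],0],[25,[0,0,-15],0],[25,[0,0,-40],0],[25,[0,0,-80],0]]'

```text
clock: 36.28
tool_pos: [0.6569, -0.1225, 0.3473]
orientation: [0.608, 0.794, -0.001, -0.003]
ft_force: [0.0, 0.4, 0.3]
finger_gap: 0.025
grasp_force: 0.0
```

```bash
python3 st.py; cat > m7.py <<'E'
from h import *
for n in ('wrist','top','scene'):
    a=shot(n,f'm7_{n}.png');P=pts(a[2],a[1]);X,Y,Z=P[...,0],P[...,1],P[...,2]
    q=P[(np.hypot(X-.6575,Y+.1248)<.02)&(Z>.105)&(Z<.13)]
    if len(q)>8: print(n,'bow',len(q),cv2.minAreaRect(q[:,:2].astype(np.float32)),np.percentile(q[:,2],[50,95]).round(4))
    q=P[(np.hypot(X-.63,Y+.216)<.03)&(Z>.11)&(Z<.13)]
    if len(q)>8: r=cv2.minAreaRect(q[:,:2].astype(np.float32));print(n,'ball',len(q),np.round(r[0],4),np.round(r[1],4))
    q=P[(np.hypot(X-.645,Y+.215)<.03)&(Z>.065)&(Z<.092)]
    if len(q)>8: print(n,'collar',len(q),np.percentile(q,[2,50,98],axis=0).round(4).tolist())
E
python3 m7.py
```

```text
[ 0.6569 -0.1225  0.3473] 105.14 [0.  0.4 0.3] [-0.049  0.01  -0.038] -0.5182468237050984 0.02504298082627802 0.0
wrist bow 411 ((0.6583971381187439, -0.12482272833585739), (0.008571339771151543, 0.027100861072540283), 20.499008178710938) [0.1176 0.1189]
wrist collar 76 [[0.6545, -0.2099, 0.0653], [0.6597, -0.2071, 0.0693], [0.6666, -0.2034, 0.0753]]
scene bow 68 ((0.65561443567276, -0.124435193836689), (0.01140186470001936, 0.02917463518679142), 10.668219566345215) [0.1133 0.1193]
scene ball 38 [ 0.6272 -0.2164] [0.0144 0.014 ]
scene collar 99 [[0.629, -0.2274, 0.0658], [0.6378, -0.2203, 0.0837], [0.6587, -0.2062, 0.0914]]
```

Emit:
drive_tool --commands '[[45,[0,0,0],-7],[45,[0,0,0],-14],[45,[0,0,0],-21],[45,[0,0,0],-28],[45,[0,0,0],-35]]'

```text
clock: 36.85
tool_pos: [0.6574, -0.1226, 0.3486]
orientation: [0.338, 0.941, -0.0, -0.001]
ft_force: [0.1, 0.0, -0.1]
finger_gap: 0.0449
grasp_force: 0.0
```

Emit:
drive_tool --commands '[[45,[0,0,0],-7],[45,[0,0,0],-14],[45,[0,0,0],-21],[45,[0,0,0],-28],[45,[0,0,0],-35]]'

```text
clock: 37.27
tool_pos: [0.6574, -0.1226, 0.3486]
orientation: [0.039, 0.999, 0.0, -0.001]
ft_force: [-0.3, 0.4, 0.3]
finger_gap: 0.0452
grasp_force: 0.0
```

Emit:
drive_tool --commands '[[45,[0,0,0],-7],[45,[0,0,0],-8.2],[45,[0,0,0],-8.2]]'

```text
clock: 37.52
tool_pos: [0.6574, -0.1227, 0.349]
orientation: [-0.028, 1.0, 0.0, -0.001]
ft_force: [-0.1, 0.6, -0.4]
finger_gap: 0.0451
grasp_force: 0.0
```

Emit:
drive_tool --commands '[[45,[5,-35,0],0],[45,[12,-70,0],0],[45,[17,-92,0],0],[45,[17,-92,0],0],[45,[17,-92,0],0]]'

```text
clock: 37.93
tool_pos: [0.6456, -0.2165, 0.3494]
orientation: [-0.027, 1.0, 0.0, -0.0]
ft_force: [0.1, 0.6, -0.6]
finger_gap: 0.0451
grasp_force: 0.0
```

```bash
python3 st.py; python3 m7.py
```

```text
[ 0.6456 -0.2165  0.3494] 183.05 [ 0.1  0.6 -0.6] [0.04  0.011 0.01 ] -2.015895549866109 0.04511459920351962 0.0
wrist bow 578 ((0.65794837474823, -0.1253308355808258), (0.008570479229092598, 0.028581790626049042), 21.8140869140625) [0.1164 0.1188]
wrist ball 384 [ 0.63   -0.2165] [0.0165 0.0154]
wrist collar 342 [[0.6353, -0.2275, 0.0676], [0.6493, -0.2151, 0.0847], [0.6671, -0.2033, 0.0919]]
top bow 36 ((0.6582178473472595, -0.12171289324760437), (0.00822074618190527, 0.021472005173563957), 22.281667709350586) [0.1163 0.1206]
scene bow 67 ((0.6546423435211182, -0.12595371901988983), (0.009800983592867851, 0.02763286978006363), 23.221790313720703) [0.1148 0.1191]
scene ball 36 [ 0.6266 -0.2165] [0.0131 0.0129]
scene collar 98 [[0.6299, -0.227, 0.0657], [0.6376, -0.2212, 0.083], [0.6588, -0.2073, 0.0917]]
```

Emit:
drive_tool --commands '[[45,[0,1,35],0],[45,[0,1,65],0],[45,[0,1,85],0],[45,[0,1,95],0],[45,[0,1,100],0]]'

```text
clock: 38.5
tool_pos: [0.6459, -0.2136, 0.2485]
orientation: [-0.029, 1.0, 0.0, -0.001]
ft_force: [-0.4, -0.3, 0.1]
finger_gap: 0.0451
grasp_force: 0.0
```

Emit:
drive_tool --commands '[[45,[0,0,0],0],[45,[0,0,0],0],[15,[0,0,0],0],[15,[0,0,0],0],[15,[0,0,0],0]]' --newtons 10

```text
clock: 38.92
tool_pos: [0.6461, -0.2146, 0.251]
orientation: [-0.029, 1.0, -0.0, 0.001]
ft_force: [-0.1, -1.0, -0.6]
finger_gap: 0.0296
grasp_force: 0.0
```

Emit:
drive_tool --commands '[[10,[0,0,0],0],[10,[0,0,0],0],[10,[0,0,0],0],[10,[0,0,0],0],[10,[0,0,0],0]]'

```text
clock: 39.33
tool_pos: [0.646, -0.2148, 0.2505]
orientation: [-0.029, 1.0, -0.0, 0.0]
ft_force: [-1.7, -2.5, 5.7]
finger_gap: 0.0225
grasp_force: 10.0
```

```bash
python3 st.py; python3 - <<'E'
from h import *
w=shot('wrist');cv2.imwrite('pics/l1.png',cv2.resize(w[0][150:330,180:380],None,fx=3,fy=3))
E
```

```text
[ 0.646  -0.2148  0.2505] 183.33 [-1.7 -2.5  5.7] [-0.416  0.271  0.062] -2.0181573691393444 0.022498179341982304 10.000442862510681
```

Emit:
drive_tool --commands '[[10,[0,0,0],0],[10,[0,0,0],0],[10,[1.3,0,-2.7],0],[10,[2.6,0,-5.4],0],[10,[4.3,0,-8.8],0]]' --newtons 40

```text
clock: 39.8
tool_pos: [0.6418, -0.215, 0.2586]
orientation: [-0.029, 1.0, -0.0, 0.001]
ft_force: [4.7, -3.4, -2.9]
finger_gap: 0.0217
grasp_force: 40.0
```

Emit:
drive_tool --commands '[[10,[0,0,0],0],[10,[0,0,0],0]]'

```text
clock: 39.97
tool_pos: [0.6418, -0.215, 0.2587]
orientation: [-0.029, 1.0, -0.0, 0.001]
ft_force: [4.6, -4.1, -3.1]
finger_gap: 0.0218
grasp_force: 40.0
```

```bash
python3 st.py; python3 m7.py | grep -v bow
```

```text
[ 0.6418 -0.215   0.2587] 183.33 [ 4.6 -4.1 -3.1] [-0.67  -0.867 -0.005] -2.0209093552324857 0.021755110031804765 39.99943256378174
wrist ball 1922 [ 0.6365 -0.2175] [0.0342 0.029 ]
wrist collar 636 [[0.6268, -0.2401, 0.0686], [0.6342, -0.214, 0.0841], [0.6668, -0.1918, 0.0918]]
scene ball 156 [ 0.6331 -0.2161] [0.0572 0.0273]
scene collar 102 [[0.626, -0.2411, 0.0716], [0.6328, -0.2199, 0.0838], [0.6424, -0.1929, 0.0916]]
```

Emit:
drive_tool --commands '[[10,[-4.5,0,-2.6],0],[10,[-9.2,0,-4.1],0],[10,[-14.1,0,-5.0],0],[10,[-18.9,0,-5.6],0],[10,[-23.9,0,-5.6],0]]'

```text
clock: 40.53
tool_pos: [0.6646, -0.2139, 0.2628]
orientation: [-0.029, 1.0, 0.0, -0.003]
ft_force: [-5.8, -4.3, -3.9]
finger_gap: 0.0222
grasp_force: 40.0
```

Emit:
drive_tool --commands '[[10,[-4.9,0,0.5],0],[10,[-9.7,0,1.5],0],[10,[-14.4,0,3.1],0],[10,[-19.5,0,5],0],[10,[-19.5,0,5],0]]'

```text
clock: 40.95
tool_pos: [0.6847, -0.2126, 0.2579]
orientation: [-0.029, 1.0, 0.0, -0.002]
ft_force: [-1.2, -5.7, -4.2]
finger_gap: 0.0214
grasp_force: 40.0
```

```bash
python3 st.py
```

```text
[ 0.6847 -0.2126  0.2579] 183.35 [-1.2 -5.7 -4.2] [-0.959  0.097  0.058] -1.9943369338613812 0.02144333199804169 40.00916004180908
```

Emit:
drive_tool --commands '[[10,[-1,0,0.5],0],[10,[-2,0,1],0],[10,[-3,0,1.4],0],[10,[-3,0,1.4],0]]'

```text
clock: 41.28
tool_pos: [0.6872, -0.2124, 0.2566]
orientation: [-0.029, 1.0, 0.0, -0.002]
ft_force: [-2.8, -5.0, -1.9]
finger_gap: 0.021
grasp_force: 39.9
```

```bash
python3 st.py
```

```text
[ 0.6872 -0.2124  0.2566] 183.33 [-2.8 -5.  -1.9] [-0.728  0.635 -0.089] -1.9926380088633326 0.02102059539808846 39.91681158542633
```

Emit:
drive_tool --commands '[[10,[0.8,0,2.2],0],[10,[1.6,0,4.4],0],[10,[2.4,0,6.6],0],[10,[3.2,0,8.5],0],[10,[3.2,0,8.5],0]]'

```text
clock: 41.7
tool_pos: [0.6856, -0.2126, 0.2517]
orientation: [-0.029, 1.0, -0.001, 0.002]
ft_force: [2.7, -1.4, 10.4]
finger_gap: 0.0211
grasp_force: 40.0
```

```bash
python3 st.py
```

```text
[ 0.6856 -0.2126  0.2517] 183.35 [ 2.7 -1.4 10.4] [-0.733 -0.366  0.003] -1.9946397384598509 0.021054604232866064 40.02761900424957
```

Emit:
drive_tool --commands '[[10,[0,0,-2],0],[45,[0,0,-2],0],[45,[0,0,-2],0],[45,[0,0,-2],0],[45,[0,0,-2],0]]'

```text
clock: 42.12
tool_pos: [0.6845, -0.212, 0.2508]
orientation: [-0.029, 1.0, 0.0, -0.001]
ft_force: [-0.4, -0.5, -0.3]
finger_gap: 0.0423
grasp_force: 0.0
```

Emit:
drive_tool --commands '[[45,[0,0,0],0],[45,[0,0,-20],0],[45,[0,0,-50],0],[45,[0,0,-90],0],[45,[-40,0,-100],0]]'

```text
clock: 42.53
tool_pos: [0.7217, -0.2108, 0.358]
orientation: [-0.028, 1.0, -0.001, 0.001]
ft_force: [2.3, -0.5, 0.7]
finger_gap: 0.0449
grasp_force: 0.0
```

Emit:
drive_tool --commands '[[45,[-20,0,0],0],[45,[-20,0,0],0],[45,[-20,0,0],0]]'

```text
clock: 42.78
tool_pos: [0.7448, -0.2085, 0.3504]
orientation: [-0.029, 1.0, 0.0, -0.001]
ft_force: [0.1, 0.9, -0.4]
finger_gap: 0.0451
grasp_force: 0.0
```

```bash
python3 st.py; python3 - <<'E'
from h import *
for n in ('wrist','scene','top'):
    a=shot(n,f'l2_{n}.png');P=pts(a[2],a[1]);X,Y,Z=P[...,0],P[...,1],P[...,2]
    m=(abs(X-.6625)<.055)&(abs(Y+.215)<.02)
    q=P[m&(Z>.11)&(Z<.135)]
    if len(q)>8: r=cv2.minAreaRect(q[:,:2].astype(np.float32));print(n,'ball',len(q),np.round(r[0],4),np.round(r[1],4),np.percentile(q[:,2],98).round(4))
    d=P-np.array([.6625,-.2141,.042]);cx=np.array([np.cos(.0576),np.sin(.0576),0]);x=d@cx;z=d[...,2]
    for t in (.45,):
        s=x*np.sin(t)+z*np.cos(t);e=x*np.cos(t)-z*np.sin(t)
        k=m&(Z>.055)
        for lo in np.arange(.02,.095,.004):
            kk=k&(s>lo)&(s<lo+.004)&(abs(e)<.02)
            if kk.sum()>4: print(n,round(lo,3),kk.sum(),'y',np.percentile(Y[kk],[2,98]).round(4),'e',np.percentile(e[kk],[2,98]).round(4),'V',int(a[0].max(2)[kk].mean()))
w=cv2.imread('pics/l2_wrist.png');s=cv2.imread('pics/l2_scene.png')
o=np.zeros((560,800,3),np.uint8);uv=proj(get_calibration('wrist'),[[.665,-.19,.08]])[0].astype(int);print(uv)
c=w[max(0,uv[1]-80):uv[1]+80,max(0,uv[0]-100):uv[0]+100];c=cv2.resize(c,(480,int(480*c.shape[0]/c.shape[1])))[:560];o[:c.shape[0],:480]=c
o[:315,485:800]=cv2.resize(s[195:285,285:375],(315,315),interpolation=2)
o[320:530,485:800]=cv2.resize(cv2.imread('pics/l2_top.png')[140:210,275:380],(315,210))
cv2.imwrite('pics/l2c.png',o)
E
```

```text
[ 0.7448 -0.2085  0.3504] 183.37 [ 0.1  0.9 -0.4] [ 0.052 -0.017  0.051] -1.962770054880366 0.0450753212077171 0.0
wrist ball 438 [ 0.6898 -0.2131] [0.016 0.016] 0.1214
wrist 0.02 62 y [-0.2217 -0.2074] e [-0.0147 -0.0117] V 219
wrist 0.024 5 y [-0.222  -0.2032] e [-0.0143 -0.0086] V 175
wrist 0.028 133 y [-0.2267 -0.2016] e [-0.0152 -0.0011] V 218
wrist 0.032 80 y [-0.2266 -0.2012] e [-0.0139 -0.0005] V 175
wrist 0.036 50 y [-0.224  -0.2038] e [-0.0143 -0.0062] V 116
wrist 0.04 42 y [-0.2244 -0.2038] e [-0.0145 -0.0077] V 128
wrist 0.044 12 y [-0.2214 -0.2058] e [-0.015  -0.0112] V 103
wrist 0.048 225 y [-0.224  -0.2023] e [-0.0157 -0.0001] V 218
wrist 0.052 278 y [-0.2253 -0.2024] e [-0.0142  0.0024] V 215
wrist 0.056 21 y [-0.2174 -0.2093] e [-0.0092 -0.0051] V 140
wrist 0.06 21 y [-0.217  -0.2098] e [-0.0094 -0.0074] V 133
wrist 0.072 35 y [-0.2206 -0.206 ] e [-0.0143 -0.0092] V 51
wrist 0.076 128 y [-0.2209 -0.2052] e [-0.0142 -0.0031] V 32
wrist 0.08 261 y [-0.2192 -0.2065] e [-0.013  -0.0007] V 29
wrist 0.084 13 y [-0.2161 -0.2096] e [-0.0086 -0.0033] V 24
scene ball 36 [ 0.68
[... 186 characters left out ...]
01] e [-0.0181 -0.0038] V 216
scene 0.032 15 y [-0.2245 -0.2054] e [-0.0162 -0.0041] V 170
scene 0.036 16 y [-0.2254 -0.2047] e [-0.0154 -0.005 ] V 131
scene 0.04 17 y [-0.2249 -0.2063] e [-0.0167 -0.0003] V 132
scene 0.044 13 y [-0.2237 -0.2065] e [-0.0172 -0.008 ] V 145
scene 0.048 32 y [-0.2246 -0.2026] e [-0.0195  0.0031] V 194
scene 0.052 11 y [-0.2226 -0.2106] e [-0.0159  0.0022] V 174
scene 0.06 7 y [-0.2172 -0.2095] e [-0.0113 -0.0057] V 154
scene 0.068 7 y [-0.2188 -0.2077] e [-0.0139 -0.0072] V 67
scene 0.072 13 y [-0.2207 -0.2079] e [-0.0173 -0.0085] V 40
scene 0.076 11 y [-0.22   -0.2079] e [-0.0165 -0.0105] V 37
scene 0.08 9 y [-0.2179 -0.2089] e [-0.0148 -0.0057] V 37
[308 122]
```

View pics/l2c.png

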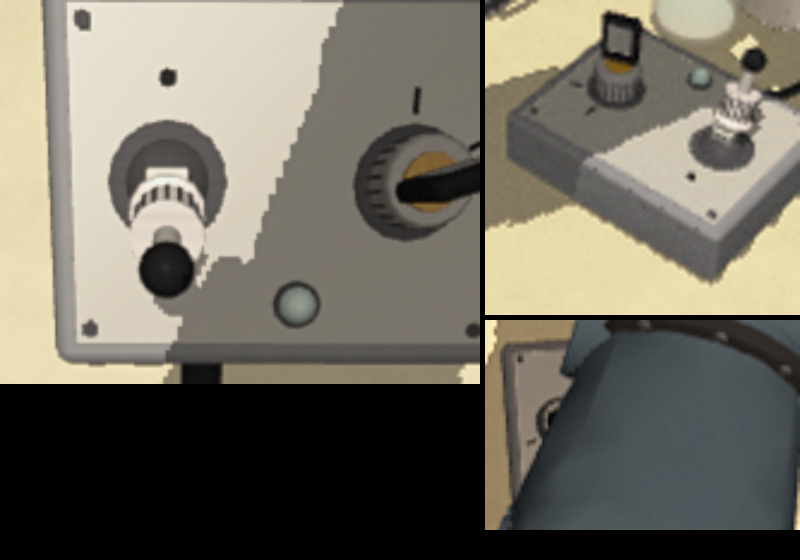

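The lever leans to the far side and the key sits fully in and turned. But the ball travelled only 59 mm where about 66 mm is expected, so I'll nudge the lever further with closed fingers.

Emit:
drive_tool --commands '[[0,[35,0,0],0],[0,[70,0,0],0],[0,[91,-1,0],0],[0,[91,-1,0],0],[0,[91,-1,0],0]]'

```text
clock: 43.35
tool_pos: [0.6529, -0.2155, 0.3522]
orientation: [-0.029, 1.0, -0.0, 0.0]
ft_force: [0.1, -0.7, 0.0]
finger_gap: 0.0162
grasp_force: 0.0
```

Emit:
drive_tool --commands '[[0,[0,0,0],0],[0,[0,0,20],0],[0,[0,0,45],0],[0,[0,0,62],0],[0,[0,0,62],0]]'

```text
clock: 43.77
tool_pos: [0.6537, -0.2146, 0.2852]
orientation: [-0.029, 1.0, 0.001, -0.003]
ft_force: [-0.2, 0.8, -0.8]
finger_gap: 0.0006
grasp_force: 0.0
```

Emit:
drive_tool --commands '[[0,[-4,0,0],0],[0,[-8,0,0],0],[0,[-12,0,0],0],[0,[-16,0,0],0],[0,[-16,0,0],0]]'

```text
clock: 44.18
tool_pos: [0.6707, -0.2141, 0.2903]
orientation: [-0.029, 1.0, -0.0, 0.001]
ft_force: [1.1, -0.0, 0.4]
finger_gap: 0.0006
grasp_force: 0.0
```

Emit:
drive_tool --commands '[[0,[-1,0,0],0],[0,[-2,0,0],0],[0,[-3,0,0],0],[0,[-4,0,0],0],[0,[-4,0,0],0]]'

```text
clock: 44.6
tool_pos: [0.6738, -0.214, 0.2894]
orientation: [-0.029, 1.0, 0.0, -0.0]
ft_force: [-0.3, -0.6, 0.2]
finger_gap: 0.0007
grasp_force: 0.1
```

Emit:
drive_tool --commands '[[0,[-1,0,0],0],[0,[-2,0,0],0],[0,[-3,0,0],0],[0,[-3,0,0],0]]'

```text
clock: 44.93
tool_pos: [0.6769, -0.2137, 0.2894]
orientation: [-0.029, 1.0, -0.0, 0.0]
ft_force: [0.4, -0.2, -0.2]
finger_gap: 0.0004
grasp_force: 0.1
```

Emit:
drive_tool --commands '[[0,[-1,0,0],0],[0,[-2,0,0],0],[0,[-3,0,0],0],[0,[-3,0,0],0]]'

```text
clock: 45.27
tool_pos: [0.6792, -0.2137, 0.2892]
orientation: [-0.029, 1.0, 0.0, -0.002]
ft_force: [-8.0, -0.7, 2.6]
finger_gap: 0.0005
grasp_force: 3.9
```

Emit:
drive_tool --commands '[[0,[-0.5,0,0],0],[0,[-1,0,0],0],[0,[-1,0,0],0]]'

```text
clock: 45.52
tool_pos: [0.6798, -0.2138, 0.2891]
orientation: [-0.029, 1.0, 0.0, -0.003]
ft_force: [-12.7, 0.3, 5.7]
finger_gap: 0.0005
grasp_force: 5.9
```

```bash
python3 st.py; cat > m8.py <<'E'
from h import *
for n in ('wrist','scene','top'):
    a=shot(n,f'm8_{n}.png');P=pts(a[2],a[1]);X,Y,Z=P[...,0],P[...,1],P[...,2]
    m=(X>.62)&(X<.72)&(abs(Y+.215)<.02)&(Z>.1)&(Z<.135)&(a[0].max(2)<75)
    q=P[m]
    if len(q)>8: r=cv2.minAreaRect(q[:,:2].astype(np.float32));print(n,'ball',len(q),np.round(r[0],4),np.round(r[1],4),np.percentile(q[:,2],[50,98]).round(4))
E
python3 m8.py
```

```text
[ 0.6798 -0.2138  0.2891] 183.34 [-12.7   0.3   5.7] [0.016 2.15  0.064] -1.9982194973179648 0.0005140653488602868 5.859056394037907
wrist ball 142 [ 0.6714 -0.2145] [0.0023 0.0035] [0.1238 0.1347]
```

Emit:
drive_tool --commands '[[0,[10,0,0],0],[0,[25,0,0],0],[0,[25,0,-35],0],[0,[25,0,-65],0],[0,[0,0,-65],0]]'

```text
clock: 46.08
tool_pos: [0.68, -0.2144, 0.362]
orientation: [-0.029, 1.0, -0.002, 0.004]
ft_force: [0.5, 0.1, 1.4]
finger_gap: 0.0003
grasp_force: 0.0
```

Emit:
drive_tool --commands '[[20,[-30,1,0],0],[20,[-63,1,0],0],[20,[-63,1,0],0],[20,[-63,1,0],0]]'

```text
clock: 46.42
tool_pos: [0.7444, -0.2085, 0.3532]
orientation: [-0.03, 1.0, 0.0, -0.0]
ft_force: [-0.6, 0.2, 0.8]
finger_gap: 0.0191
grasp_force: 0.0
```

```bash
python3 st.py; python3 m8.py; python3 - <<'E'
from h import *
# collar band profile along lever in wrist view before(l2) / now, brightness along projected axis
a=shot('wrist','l3_wrist.png');P=pts(a[2],a[1]);X,Y,Z=P[...,0],P[...,1],P[...,2]
d=P-np.array([.6628,-.2141,.042]);x=d@np.array([np.cos(.0576),np.sin(.0576),0]);z=d[...,2]
for t in (.36,.45):
    s=x*np.sin(t)+z*np.cos(t);e=x*np.cos(t)-z*np.sin(t);m=(abs(Y+.2135)<.013)&(abs(e)<.016)&(Z>.055)&(s<.095)
    h=[(round(lo,3),int((m&(s>lo)&(s<lo+.002)).sum()),int(a[0].max(2)[m&(s>lo)&(s<lo+.002)].mean()) if (m&(s>lo)&(s<lo+.002)).any() else 0) for lo in np.arange(.02,.09,.002)]
    print(t,h)
    r=m&(a[0].max(2)<75)&(s>.07);print('ball e median',np.median(e[r]), 's max',s[r].max())
E
```

```text
[ 0.7444 -0.2085  0.3532] 183.39 [-0.6  0.2  0.8] [ 0.053 -0.019 -0.012] -1.963211632086572 0.019121173875677366 0.0
wrist ball 389 [ 0.6957 -0.2128] [0.0155 0.0156] [0.1161 0.119 ]
scene ball 33 [ 0.6922 -0.2153] [0.011  0.0147] [0.1141 0.1188]
0.36 [(np.float64(0.02), 5, 155), (np.float64(0.022), 43, 219), (np.float64(0.024), 59, 230), (np.float64(0.026), 2, 208), (np.float64(0.028), 14, 169), (np.float64(0.03), 60, 196), (np.float64(0.032), 114, 225), (np.float64(0.034), 26, 164), (np.float64(0.036), 31, 123), (np.float64(0.038), 28, 134), (np.float64(0.04), 27, 118), (np.float64(0.042), 33, 132), (np.float64(0.044), 29, 127), (np.float64(0.046), 19, 141), (np.float64(0.048), 5, 158), (np.float64(0.05), 134, 212), (np.float64(0.052), 340, 217), (np.float64(0.054), 17, 189), (np.float64(0.056), 19, 145), (np.float64(0.058), 11, 147), (np.float64(0.06), 15, 145), (np.float64(0.062), 17, 144), (np.float64(0.064), 9, 140), (np.float64(0.066), 3, 105), (np.float64(0.068), 0, 0), (np.float64(0.07), 0, 0), (np.float64(0.072), 7, 79), (np.float64(0.074), 23, 48), (np.float64(0.076), 51, 3
[... 630 characters left out ...]
np.float64(0.046), 14, 130), (np.float64(0.048), 10, 177), (np.float64(0.05), 120, 215), (np.float64(0.052), 355, 216), (np.float64(0.054), 10, 165), (np.float64(0.056), 19, 145), (np.float64(0.058), 11, 147), (np.float64(0.06), 15, 145), (np.float64(0.062), 17, 144), (np.float64(0.064), 9, 140), (np.float64(0.066), 3, 105), (np.float64(0.068), 0, 0), (np.float64(0.07), 1, 57), (np.float64(0.072), 8, 81), (np.float64(0.074), 30, 38), (np.float64(0.076), 47, 32), (np.float64(0.078), 71, 35), (np.float64(0.08), 106, 33), (np.float64(0.082), 124, 27), (np.float64(0.084), 19, 23), (np.float64(0.086), 0, 0), (np.float64(0.088), 0, 0)]
ball e median -0.0036434373715186364 s max 0.08478313884019514
```

The ball is now at the full far position (65 mm of travel). The collar's top is at 52 mm along the lever, so it is down. One last numeric check of the gaskets and washer before handing in.

```bash
python3 - <<'E'
from h import *
for n in('scene','top'):
    a=shot(n);P=pts(a[2],a[1]);X,Y,Z=P[...,0],P[...,1],P[...,2]
    for c in((.503,-.054),(.504,-.289)):
        m=(np.hypot(X-c[0],Y-c[1])<.045)&(Z>.004)&(Z<.014)&(a[0].min(2)>170);q=P[m]
        print(n,'gasket',len(q),q.mean(0).round(3) if len(q) else '')
    m=(X>.35)&(X<.58)&(Y>-.45)&(Y<.35)&(Z>.018)&(Z<.04)
    k,L,st,ce=cv2.connectedComponentsWithStats(m.astype(np.uint8));print([ (P[L==i].mean(0).round(3).tolist(),int(st[i,4])) for i in range(1,k) if st[i,4]>30])
    # flap plane through opening (scene)
    m=(abs(Y-.149)<.025)&(Z>.075)&(Z<.11)&(X>.55)&(X<.7)
    if m.sum(): print(n,'flap x',m.sum(),np.percentile(X[m],[5,50,95]).round(4))
print(arm.finish_job())
E
```

```text
scene gasket 0 
scene gasket 199 [ 0.499 -0.293  0.008]
[([0.503, 0.12, 0.029], 334), ([0.535, -0.364, 0.026], 481)]
scene flap x 107 [0.5902 0.5924 0.5943]
top gasket 0 
top gasket 0 
[([0.527, 0.109, 0.029], 71), ([0.54, -0.36, 0.026], 333)]
the job is handed in; nothing more can be done
None
```

The job is handed in: all four ferrules are inside the washer with the flap shut, the key is fully in and turned to its stop, and the start lever is on its far side with the collar down; the last check found one gasket on the table but did not find the other one (near y = -0.05), so I could not confirm that one's place.

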